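Pry open and refill the decor-tin dispenser

TASK

Use the palette knife to lever the snapped-on cover of the tin dispenser up at its red-marked notch (do not pull the cover off its clips with the gripper), then take the loosened cover off and lay it, and the knife, on the blue baking mat. Load every decor tin standing on the bench into the open top of the dispenser, lid up, one at a time, in the order brown, yellow, green, red (colours that are missing are simply skipped), so that brown will be dispensed first. Leave the bowl, jar and mug alone.

Things in the scene. Friction and masses are not known exactly. Their poses are not given: they have to be found in the camera images.
- dispenser: Fixed grey square column on a dark 110 x 110 x 10 mm foot; origin at the centre of the foot's underside, z up, yaw random within 17 degrees. Column 77 x 77 mm outside, 5 mm walls; bore 67 x 67 mm, open at the top (rim at 175 mm), its floor at 10 mm. +x side: outlet low down (behind a 14 mm sill) and a 34 mm wide window slot above. -y side: pry notch in the rim.
- rim (a point): Centre of the dispenser's open top, at rim height (z = 0.175 m); axes as the dispenser's. A sprung steel yoke carries two brass rollers (10 mm thick) beside the rim at x 40 to 57 mm either side, y = -10, tops 14 mm above the rim; they hold the cover's ears down and give way together to -y. Two 8 mm high stops stand on the +y corners of the rim. Fingers on the +y and -y sides of the bore clear all these.
- notch (a point): Middle of the pry notch's outer mouth in the dispenser's -y wall: a cut 46 mm wide (x) and 8 mm high, from the cover's underside 4 mm above this point to the wall's edge 4 mm below it, which serves as the fulcrum. A flat blade goes in along the dispenser's +y; below the cover the bore is empty. Axes as the dispenser's.
- cover_rib (a point): Centre of the rib on top of the white snap-fit cover; axes as the cover's (the dispenser's while it is on). Rib 12 mm wide (x), 36 mm long (y), 18 mm high, pinched from above along x (open about 35 mm). Plate 78 x 79 x 4 mm (y -30 to +49 from here), its underside 13 mm lower; under it two runners 12 mm deep (x -31 and +31, y +12 to +45) stand in the bore. 90 g.
- cover_lip (a point): Middle of the cover's -y edge, on the plate's underside; red stripe on top. It overhangs the notch wall by 7.5 mm. Ears at mid-length are held down by the rollers. Blade 25 mm in (30 at most) and turned tip-up by 28 to 36 degrees about the notch's lower edge: this edge rises, snaps free at about 12 mm and stays about 19 mm above the rim by itself; then lift the cover straight off by its rib.
- mat: Fixed blue silicone baking mat 240 (x) x 260 (y) x 3 mm; origin at the centre of its underside. The knife starts on it.
- knife_grip (a point): Centre of the palette knife's black handle (110 x 22 x 22 mm, 11 mm above what it lies on). x points along the knife to the blade's tip, z up. Blade steel, 90 x 32 x 3 mm, in line with the handle and at its mid height. 110 g.
- knife_tip (a point): Middle of the blade's front end, 145 mm from the handle's centre along x; axes as the knife's.
- brown (a point): Centre of the decor tin with the brown lid (round, 60 mm across, 38 mm high, standing upright, lid on top; this point is 19 mm above its underside; 80 to 150 g). May be absent.
- yellow (a point): Centre of the decor tin with the yellow lid (round, 60 mm across, 38 mm high, standing upright, lid on top; this point is 19 mm above its underside; 80 to 150 g). May be absent.
- green (a point): Centre of the decor tin with the green lid (round, 60 mm across, 38 mm high, standing upright, lid on top; this point is 19 mm above its underside; 80 to 150 g). May be absent.
- red (a point): Centre of the decor tin with the red lid (round, 60 mm across, 38 mm high, standing upright, lid on top; this point is 19 mm above its underside; 80 to 150 g). May be absent.
- bowl: Steel bowl, 120 mm across, 60 mm high; origin under its centre. A bystander: leave it alone.
- jar: Amber glass jar with orange cap, 64 mm across, 100 mm high; origin under its centre. A bystander: leave it alone.
- mug: White ceramic cup, 72 mm across, 80 mm high; origin under its centre. A bystander: leave it alone.
Mind the look-alikes: they are no part of the job. Leave any pink look-alike of the part that bears brown alone. Of the things that look like the part that bears cover_rib, the smaller one is meant.

How it is judged:
By the outcome, as a careful person would: the job done as asked, in the order asked, and still so for the second after the job is handed in, with the robot touching nothing.
Of tin_brown, tin_yellow, tin_green, tin_red only 3 to 4 are there at a start; the rules pass over those that are not, and their reading is None.
At some moment in a run one of knife, tin_brown, tin_yellow, tin_green, tin_red may be knocked a few centimetres aside while the robot is not near it.
It also fails if it takes over 200 s, if anything falls off the work surface, if the arm or the gripper's body presses on something with over 40 N, if the wrist force passes 120 N, or if a joint passes its speed limit or range.

ROBOT

A 7-joint arm with a two-finger parallel gripper is mounted at the origin on the work surface. World frame = base frame: x ahead of the robot, y to its left, z up, the work surface at z = 0. Lengths are in m, angles in rad, forces in N, time in s.
With the tool pointing down it reaches from about 0.425 to 0.875 m from the base axis. Payload 4.7 kg.
Tool frame: the origin (TCP) lies midway between the tips of the shut fingers; the grasp point (between the pads) lies 19 mm behind it (ctrl.grip_point_offset is the distance from the TCP to the grasp point, in m); z points along the fingers, y is the line along which they close (so a half turn about z gives the same grasp; the last joint's range is limited). The gripper opens to 87 mm and grips with 3 to 60 N. Pads are 19 mm wide; open, the fingers measure 117 mm over their backs; the gripper's body (75 mm by 190 mm) begins 51 mm behind the grasp point.
Start: joints at [1.195, 0.321, -0.07, 1.45, 0.023, 1.371, -0.057], TCP at [0.247, -0.601, 0.223] pointing down, gripper open.
Joint ranges: [-2.86, 2.86], [-0.3, 2.09], [-1.38, 1.24], [0.06, 2.45], [-1.56, 4.7], [0.09, 2.05], [-2.69, 2.69]. Speed limits (rad/s): [2.57, 2.57, 3.14, 3.14, 3.14, 3.14, 3.14].

INTERFACE

Orientations are given as a rotation vector (axis times angle).
In Python, from bench import ctrl gives the robot as it stands. The module is installed in compiled form; this text tells all that it offers.
- The arm moves only by the shell command python3 -m handwheel 'ROWS' [OPENING] [FORCE]. ROWS is JSON, a list of rows, each an object of numbers: "x", "y", "z": the shift along the tool's x, y, z in m; "wx", "wy", "wz": the turn, a rotation vector about the tool's x, y, z in degrees. A call has 1 to 10 rows; each row is the pose to reach, as a shift and turn from the pose commanded when the call began, along the tool's axes at that moment; what a row does not reach only later rows make up. A row lasts 1/12 s, in which the tool goes at most 41.7 mm and 7.16 degrees, less where a joint would pass 70% of its speed; a pose out of reach is approached as far as the arm can. A call with a gripper value outside its range is refused whole. OPENING is the finger opening in m, from 0 to 0.087, set as the call begins (- or left out, the last holds). The fingers move at their own pace and stop on an object; FORCE is the grip in N (left out, the last holds). Time passes only in rows, so rows that repeat a pose let the fingers close. It gives the time, the measured TCP pose, the force, the opening and the grip force at its end, in the units of the state.
- ctrl.get_state(): the state, without advancing time (a new reading comes with each control period).
- ctrl.get_image(name): name is "side" or "top" or "wrist"; returns a dict with "image" (420x560x3 uint8, red, green, blue), "K" (3x3 intrinsics, pixels), "k1" (the pictures are not rectified: a ray, as slopes to the right and down, at radius r is drawn at 1 + k1 r^2 times it, then the intrinsics apply), "world_to_cam" (4x4, takes a point from world to camera coordinates); the wrist camera has in their place "hand_eye" (4x4, takes a point from camera to tool coordinates, whose origin is the TCP and whose axes are the flange's). Camera axes: x right, y down, z forward; pixel columns grow to the right and rows downward; lengths in m; the calibration is good to about 2 mm. A picture is of the moment at which its call begins: read the wrist's pose just before it. There is no depth.
- ctrl.close_job(): hands the job in; it is judged then, once.
The state is a dict: "time": time; "joint_positions": joint angles; "qd": joint speeds; "joint_torque": joint torques, N m; "position": TCP position; "tool_rot": TCP orientation; "ft_force": force on the tool from outside, world axes, zero at the start; "torque": the same for the moment, N m; "grip_width": opening from 0.0 (shut) to 1.0 (fully open); "grip_force": force on a finger pad.
Only numpy, scipy, OpenCV 4.12 (cv2) and the standard library are available. Lean on these libraries where they do the work, as an engineer would, in place of code of your own. Each camera call takes 0.05 s, during which the arm holds its last target. There are 200 camera calls.

## Working session

There is one attempt and no reset: what is moved stays moved. The work goes in short steps, Python scripts to look and compute and a shell command to move; the robot and the scene stay as the last step left them, time stands still between calls to the robot, and variables do not carry over. Pictures are saved under pics/ and viewed, at most 14 in all, crops included, and the job is handed in when it is done.

```bash
mkdir -p pics; cat > h.py <<'E'
import numpy as np, cv2, json
from scipy.spatial.transform import Rotation as R
from bench import ctrl
def snap(name,fn=None):
    s=ctrl.get_state(); d=ctrl.get_image(name)
    if name=="wrist":
        T=np.eye(4);T[:3,:3]=R.from_rotvec(s["tool_rot"]).as_matrix();T[:3,3]=s["position"]
        d["c2w"]=T@np.array(d["hand_eye"])
    else: d["c2w"]=np.linalg.inv(np.array(d["world_to_cam"]))
    if fn:
        cv2.imwrite("pics/"+fn+".png",d["image"][:,:,::-1])
        np.savez("pics/"+fn+".npz",K=d["K"],k1=d["k1"],c2w=d["c2w"],image=d["image"])
    return d
def load(fn): return dict(np.load("pics/"+fn+".npz"))
def dist(d): return np.array([float(d["k1"]),0,0,0])
def px2w(d,uv,z):
    p=cv2.undistortPoints(np.array(uv,float).reshape(-1,1,2),np.array(d["K"]),dist(d)).reshape(-1,2)
    r=np.c_[p,np.ones(len(p))]@d["c2w"][:3,:3].T;o=d["c2w"][:3,3]
    return o+r*((z-o[2])/r[:,2])[:,None]
def w2px(d,P):
    w=np.linalg.inv(d["c2w"]);P=np.atleast_2d(P)
    return cv2.projectPoints(np.array(P,float),cv2.Rodrigues(w[:3,:3])[0],w[:3,3],np.array(d["K"]),dist(d))[0].reshape(-1,2)
def rel(pos,Rm=None):
    "shift in tool axes + turn to reach TCP pos / rotation matrix"
    s=ctrl.get_state();R0=R.from_rotvec(s["tool_rot"]).as_matrix()
    d=R0.T@(np.array(pos)-s["position"]); w=np.zeros(3) if Rm is None else np.degrees(R.from_matrix(R0.T@Rm).as_rotvec())
    return d.round(4),w.round(2)
def down(yaw):
    "tool down, tool y (closing) along world angle yaw (rad)"
    y=np.array([np.cos(yaw),np.sin(yaw),0]);z=np.array([0,0,-1.]);return np.c_[np.cross(y,z),y,z]
E
python3 - <<'E'
from h import *
s=ctrl.get_state();print(s); print(R.from_rotvec(s["tool_rot"]).as_matrix().round(3))
a=snap("top","top0");b=snap("side","side0")
print(a["c2w"].round(3),b["c2w"].round(3),a["K"],a["k1"])
E
```

```text
{'time': 0.0, 'joint_positions': array([ 1.19511706,  0.32181881, -0.07007679,  1.451682  ,  0.02259767,
        1.37082967, -0.05690617]), 'qd': array([-1.10908568e-03,  8.05892917e-04, -2.35070678e-04,  1.96592280e-04,
        2.01197790e-04,  5.53282484e-05,  1.24608202e-04]), 'joint_torque': array([-7.03760088e-04, -4.91291249e+01, -4.03955765e-01, -3.12526810e+01,
       -6.40013977e-02,  4.38993413e-02,  1.84919872e-04]), 'position': array([ 0.24672224, -0.6007391 ,  0.22146068]), 'tool_rot': array([-3.08025808e+00, -6.08054443e-01,  7.47970068e-04]), 'ft_force': array([-0.04574275, -0.06764575,  0.23221595]), 'torque': array([ 0.02894905,  0.01514575, -0.01934351]), 'grip_force': 0.0, 'grip_width': 1.0028385274834173}
[[ 0.925  0.38  -0.001]
 [ 0.38  -0.925  0.002]
 [-0.    -0.002 -1.   ]]
[[ 0.021 -0.986  0.163  0.433]
 [-1.    -0.024 -0.013  0.033]
 [ 0.017 -0.163 -0.987  1.039]
 [ 0.     0.     0.     1.   ]] [[-0.679 -0.559  0.476  0.086]
 [-0.734  0.501 -0.459  0.506]
 [ 0.018 -0.661 -0.75   0.95 ]
 [ 0.     0.     0.     1.   ]] [[379.26256171   0.         279.44644181]
 [  0.         379.26256171 204.27421786]
 [  0.           0.           1.        ]] -0.10767632093594265
```

View pics/top0.png

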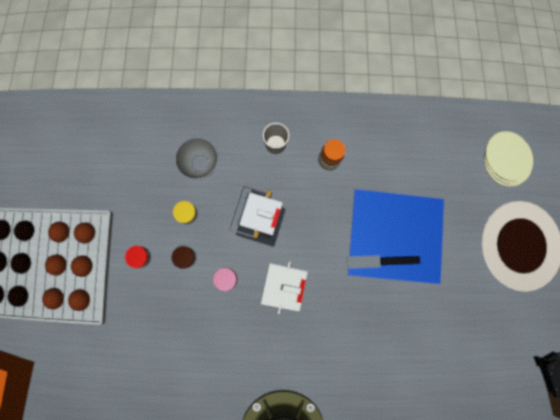

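View pics/side0.png

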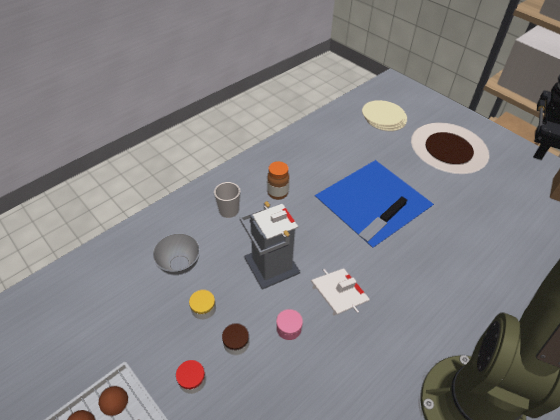

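Top view: the dispenser with a cover at (262,215), a loose cover on the bench at (285,288), and the knife at (385,261) with its blade to the left. Tins: yellow (184,212), brown (183,257), red (137,257), a pink look-alike (225,280), and no green. I take the cover on the dispenser and the dark-lidded tin as the ones meant, and check them in enlarged crops.

```bash
python3 - <<'E'
from h import *
a=load("top0")["image"][:,:,::-1]
cv2.imwrite("pics/c1.png",cv2.resize(a[180:320,120:315],None,fx=4.1,fy=4.1,interpolation=cv2.INTER_CUBIC))
b=load("side0")["image"][:,:,::-1]
l=cv2.resize(b[185:325,230:380],None,fx=4,fy=4,interpolation=cv2.INTER_CUBIC)
cv2.imwrite("pics/c2.png",l)
d=load("top0")
print(px2w(d,[(184,212),(183,257),(137,257),(225,280)],.038))
print(px2w(d,[(262,215)],.18),px2w(d,[(285,288)],.005),px2w(d,[(401,261),(348,262)],.014))
print(px2w(d,[(354,190),(444,199),(440,283),(351,275)],.003))
E
```

```text
[[0.57161609 0.27439828 0.038     ]
 [0.45222518 0.27014898 0.038     ]
 [0.44835955 0.39339098 0.038     ]
 [0.39577361 0.15709309 0.038     ]]
[[0.54938586 0.06103117 0.18      ]] [[ 3.77073593e-01 -3.56368371e-04  5.00000000e-03]] [[ 0.45394129 -0.3149898   0.014     ]
 [ 0.4493432  -0.16867681  0.014     ]]
[[ 0.65006046 -0.18912647  0.003     ]
 [ 0.63096618 -0.45043068  0.003     ]
 [ 0.39460577 -0.42899465  0.003     ]
 [ 0.41454844 -0.17901496  0.003     ]]
```

View pics/c1.png

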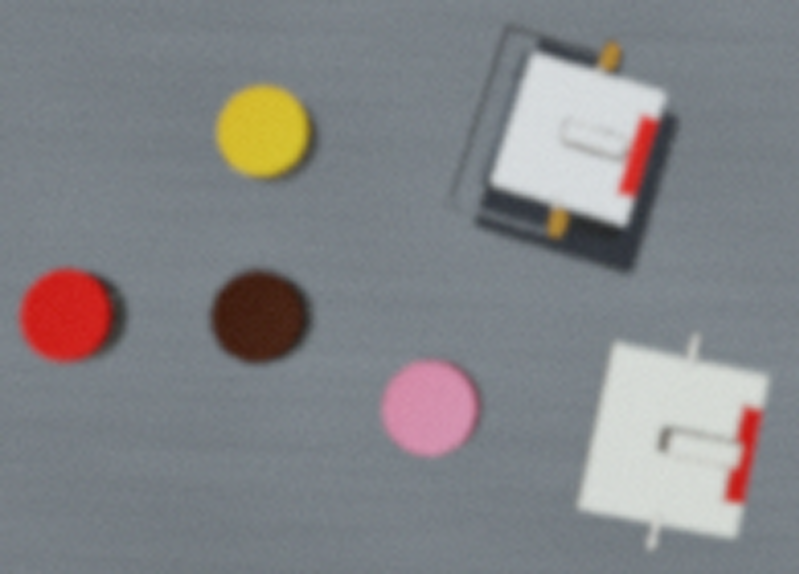

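View pics/c2.png

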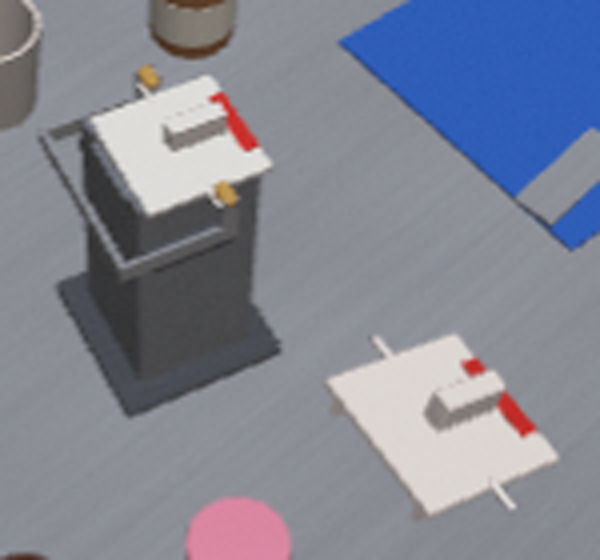

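The crops confirm it: the cover on the dispenser is the smaller and is held by the brass rollers; the one on the bench is bigger and loose. The brown tin is at (183,257), and the pink one is the decoy. Next I fit the dispenser pose and work out the move over the knife.

```bash
python3 - <<'E'
from h import *
d=load("top0")
c=np.array([(535,50),(668,95),(628,228),(490,185)])/4.1+[120,180]
P=px2w(d,c,.179)[:,:2];print(P,np.linalg.norm(np.roll(P,-1,0)-P,axis=1))
yd=(P[0]+P[3]-P[1]-P[2]);yaw=np.degrees(np.arctan2(-yd[0],yd[1]));
xd=(P[0]+P[1]-P[2]-P[3]);print(yaw,np.degrees(np.arctan2(xd[1],xd[0])),P.mean(0))
print(rel([.45,-.30,.25],down(np.radians(0))))
E
```

```text
[[0.60197936 0.08915222]
 [0.5780857  0.01376179]
 [0.50296636 0.03441996]
 [0.52505383 0.11159232]] [0.07908619 0.07790812 0.08027098 0.08013174]
-16.772360087062257 -15.825784117034376 [0.55202131 0.06223157]
(array([ 0.3023, -0.2011, -0.0281]), array([-9.000e-02, -5.000e-02, -6.767e+01]))
```

```bash
T='{"x":0.302,"y":-0.201,"z":-0.028,"wz":-67.7}'; python3 -m handwheel '[{"x":0.302,"y":-0.201,"z":-0.028,"wz":-67.7},{"x":0.302,"y":-0.201,"z":-0.028,"wz":-67.7},{"x":0.302,"y":-0.201,"z":-0.028,"wz":-67.7},{"x":0.302,"y":-0.201,"z":-0.028,"wz":-67.7},{"x":0.302,"y":-0.201,"z":-0.028,"wz":-67.7},{"x":0.302,"y":-0.201,"z":-0.028,"wz":-67.7},{"x":0.302,"y":-0.201,"z":-0.028,"wz":-67.7},{"x":0.302,"y":-0.201,"z":-0.028,"wz":-67.7},{"x":0.302,"y":-0.201,"z":-0.028,"wz":-67.7},{"x":0.302,"y":-0.201,"z":-0.028,"wz":-67.7}]' 0.06 40
python3 - <<'E'
from h import *
snap("wrist","w1");s=ctrl.get_state();print(s["position"],s["ft_force"],s["joint_positions"])
E
```

```text
[ 0.24679883 -0.60088254  0.22172231] [ 0.28674859 -0.45715451  0.15344596] [ 1.19513184  0.32164804 -0.07011851  1.45138233  0.02261172  1.3707859
 -0.05685137]invalid input at $[0]: expected keys x, y, z, wx, wy, wz
```

View pics/w1.png

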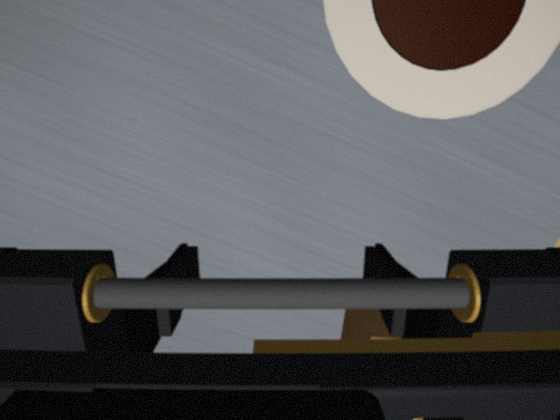

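The arm didn't move: each row needs all six keys. The wrist picture shows only the bench and the plate.

```bash
python3 -m handwheel '[{"x":0.302,"y":-0.201,"z":-0.028,"wx":0,"wy":0,"wz":-67.7},{"x":0.302,"y":-0.201,"z":-0.028,"wx":0,"wy":0,"wz":-67.7},{"x":0.302,"y":-0.201,"z":-0.028,"wx":0,"wy":0,"wz":-67.7},{"x":0.302,"y":-0.201,"z":-0.028,"wx":0,"wy":0,"wz":-67.7},{"x":0.302,"y":-0.201,"z":-0.028,"wx":0,"wy":0,"wz":-67.7},{"x":0.302,"y":-0.201,"z":-0.028,"wx":0,"wy":0,"wz":-67.7},{"x":0.302,"y":-0.201,"z":-0.028,"wx":0,"wy":0,"wz":-67.7},{"x":0.302,"y":-0.201,"z":-0.028,"wx":0,"wy":0,"wz":-67.7},{"x":0.302,"y":-0.201,"z":-0.028,"wx":0,"wy":0,"wz":-67.7},{"x":0.302,"y":-0.201,"z":-0.028,"wx":0,"wy":0,"wz":-67.7}]' 0.06 40
python3 - <<'E'
from h import *
d=snap("wrist","w2");s=ctrl.get_state();print(s["position"],s["ft_force"],s["joint_positions"])
print(d["c2w"].round(3)); print(w2px(d,[[.453,-.315,.025],[.449,-.169,.014],[0.552,.062,.179]]))
E
```

```text
time: 0.98
position: [0.455, -0.2923, 0.2514]
tool_rot: [2.201, 2.241, 0.007]
ft_force: [0.3, 0.2, 0.3]
grip_width: 0.689
grip_force: 0.0
[ 0.45262433 -0.29616496  0.25100734] [ 0.2252271  -1.22520801 -0.49190929] [ 0.91682502  0.09615558 -0.41145143  1.66905446  0.03800512  1.38365587
  0.51460175]
[[ 1.     0.016  0.006  0.453]
 [ 0.017 -0.964 -0.264 -0.219]
 [ 0.002  0.264 -0.965  0.413]
 [ 0.     0.     0.     1.   ]]
[[ 278.81368677  203.12384355]
 [ 277.3529333    74.41802916]
 [ 464.05445383 -376.08532219]]
```

View pics/w2.png

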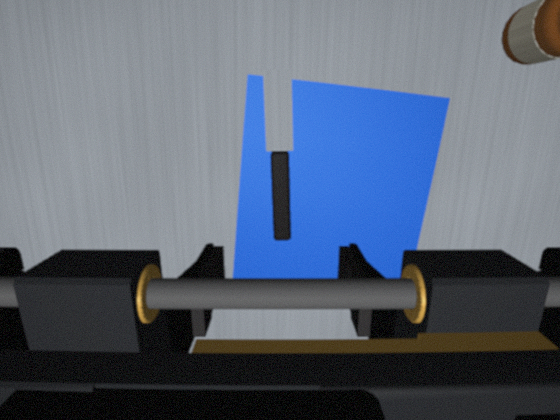

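Knife: the handle top runs from about (280.5,152) to (282.5,239), and the blade points up the picture, i.e. towards world +y.

```bash
python3 - <<'E'
from h import *
d=load("w2")
P=px2w(d,[(280.5,152),(282.5,239)],.025);print(P,np.linalg.norm(P[0]-P[1]));c=P.mean(0)
u=P[0]-P[1];a=np.arctan2(u[1],u[0]);print(c,np.degrees(a))
print(px2w(d,[(248,75),(448,98)],.003),px2w(d,[(263,78),(292,78)],.0155))
for z in (.07,.007): print(rel([c[0],c[1],z],down(a-np.pi/2)))
E
```

```text
[[ 0.45398552 -0.25431276  0.025     ]
 [ 0.45826943 -0.36054351  0.025     ]] 0.10631708804042826
[ 0.45612747 -0.30742813  0.025     ] 92.30928582490111
[[ 0.41503528 -0.16879722  0.003     ]
 [ 0.65097307 -0.18890404  0.003     ]] [[ 0.43299223 -0.17324082  0.0155    ]
 [ 0.46548218 -0.17267915  0.0155    ]]
(array([-0.0114,  0.0031,  0.181 ]), array([ 0.07, -0.03, -1.47]))
(array([-0.0114,  0.003 ,  0.244 ]), array([ 0.07, -0.03, -1.47]))
```

```bash
python3 -m handwheel '[{"x":-0.013,"y":0.003,"z":0.04,"wx":0,"wy":0,"wz":-1.5},{"x":-0.013,"y":0.003,"z":0.08,"wx":0,"wy":0,"wz":-1.5},{"x":-0.013,"y":0.003,"z":0.12,"wx":0,"wy":0,"wz":-1.5},{"x":-0.013,"y":0.003,"z":0.16,"wx":0,"wy":0,"wz":-1.5},{"x":-0.013,"y":0.003,"z":0.19,"wx":0,"wy":0,"wz":-1.5},{"x":-0.013,"y":0.003,"z":0.21,"wx":0,"wy":0,"wz":-1.5},{"x":-0.013,"y":0.003,"z":0.225,"wx":0,"wy":0,"wz":-1.5},{"x":-0.013,"y":0.003,"z":0.235,"wx":0,"wy":0,"wz":-1.5},{"x":-0.013,"y":0.003,"z":0.241,"wx":0,"wy":0,"wz":-1.5},{"x":-0.013,"y":0.003,"z":0.241,"wx":0,"wy":0,"wz":-1.5}]'
python3 -m handwheel '[{"x":0,"y":0,"z":0,"wx":0,"wy":0,"wz":0},{"x":0,"y":0,"z":0,"wx":0,"wy":0,"wz":0},{"x":0,"y":0,"z":0,"wx":0,"wy":0,"wz":0}]'
python3 - <<'E'
from h import *
d=snap("wrist","w3");print(rel([.4561,-.309,.0065],down(np.radians(2.3))))
E
```

```text
time: 1.87
position: [0.4519, -0.3138, 0.0085]
tool_rot: [-2.192, -2.248, 0.001]
ft_force: [0.2, 0.1, 0.3]
grip_width: 0.688
grip_force: 0.0
time: 2.12
position: [0.4538, -0.3142, 0.0108]
tool_rot: [2.19, 2.249, 0.0]
ft_force: [-0.2, 0.6, 0.3]
grip_width: 0.687
grip_force: 0.0
(array([0.0051, 0.0026, 0.0042]), array([ 0.08,  0.09, -0.78]))
```

View pics/w3.png

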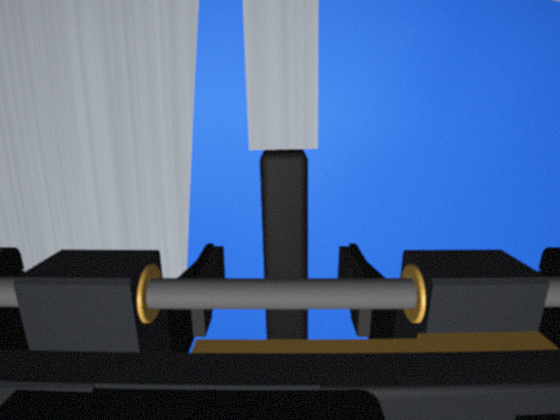

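The handle lies between the fingers; its front end is at (284,150).

```bash
python3 - <<'E'
from h import *
d=load("w3");P=px2w(d,[(248,149.5),(319,149.5),(284,150)],.0155);print(P,px2w(d,[(284,150)],.025))
E
python3 -m handwheel '[{"x":0.003,"y":0.002,"z":0.002,"wx":0,"wy":0,"wz":-0.8},{"x":0.003,"y":0.002,"z":0.004,"wx":0,"wy":0,"wz":-0.8},{"x":0.003,"y":0.002,"z":0.004,"wx":0,"wy":0,"wz":-0.8}]'
python3 -m handwheel '[{"x":0,"y":0,"z":0,"wx":0,"wy":0,"wz":0},{"x":0,"y":0,"z":0,"wx":0,"wy":0,"wz":0},{"x":0,"y":0,"z":0,"wx":0,"wy":0,"wz":0},{"x":0,"y":0,"z":0,"wx":0,"wy":0,"wz":0},{"x":0,"y":0,"z":0,"wx":0,"wy":0,"wz":0},{"x":0,"y":0,"z":0,"wx":0,"wy":0,"wz":0}]' 0 60
```

```text
[[ 0.43667482 -0.25443466  0.0155    ]
 [ 0.46968509 -0.25358939  0.0155    ]
 [ 0.45341772 -0.25424794  0.0155    ]] [[ 0.45330987 -0.25340372  0.025     ]]
time: 2.42
position: [0.4549, -0.3101, 0.0053]
tool_rot: [-2.175, -2.267, -0.0]
ft_force: [0.5, 0.4, 0.6]
grip_width: 0.691
grip_force: 0.0
time: 2.92
position: [0.4548, -0.3106, 0.0056]
tool_rot: [2.176, 2.266, -0.0]
ft_force: [0.7, -0.1, 0.4]
grip_width: 0.321
grip_force: 0.0
```

```bash
python3 -m handwheel '[{"x":0,"y":0,"z":0,"wx":0,"wy":0,"wz":0},{"x":0,"y":0,"z":0,"wx":0,"wy":0,"wz":0},{"x":0,"y":0,"z":0,"wx":0,"wy":0,"wz":0},{"x":0,"y":0,"z":-0.02,"wx":0,"wy":0,"wz":0},{"x":0,"y":0,"z":-0.05,"wx":0,"wy":0,"wz":0},{"x":0,"y":0,"z":-0.09,"wx":0,"wy":0,"wz":0},{"x":0,"y":0,"z":-0.13,"wx":0,"wy":0,"wz":0},{"x":0,"y":0,"z":-0.17,"wx":0,"wy":0,"wz":0},{"x":0,"y":0,"z":-0.2,"wx":0,"wy":0,"wz":0},{"x":0,"y":0,"z":-0.2,"wx":0,"wy":0,"wz":0}]' 0 60
python3 - <<'E'
from h import *
print(rel([.46,-.05,.37],down(np.radians(-16.3))))
E
```

```text
time: 3.75
position: [0.4583, -0.3124, 0.2131]
tool_rot: [2.167, 2.257, 0.002]
ft_force: [0.8, -0.4, -0.6]
grip_width: 0.247
grip_force: 60.0
(array([ 0.2609,  0.0139, -0.1589]), array([ 0.6 ,  0.37, 18.63]))
```

```bash
python3 -m handwheel '[{"x":0.26,"y":0.014,"z":-0.159,"wx":0.6,"wy":0.3,"wz":18.6},{"x":0.26,"y":0.014,"z":-0.159,"wx":0.6,"wy":0.3,"wz":18.6},{"x":0.26,"y":0.014,"z":-0.159,"wx":0.6,"wy":0.3,"wz":18.6},{"x":0.26,"y":0.014,"z":-0.159,"wx":0.6,"wy":0.3,"wz":18.6},{"x":0.26,"y":0.014,"z":-0.159,"wx":0.6,"wy":0.3,"wz":18.6},{"x":0.26,"y":0.014,"z":-0.159,"wx":0.6,"wy":0.3,"wz":18.6},{"x":0.26,"y":0.014,"z":-0.159,"wx":0.6,"wy":0.3,"wz":18.6},{"x":0.26,"y":0.014,"z":-0.159,"wx":0.6,"wy":0.3,"wz":18.6},{"x":0.26,"y":0.014,"z":-0.159,"wx":0.6,"wy":0.3,"wz":18.6},{"x":0.26,"y":0.014,"z":-0.159,"wx":0.6,"wy":0.3,"wz":18.6}]'
python3 -m handwheel '[{"x":0,"y":0,"z":0,"wx":0,"wy":0,"wz":0},{"x":0,"y":0,"z":0,"wx":0,"wy":0,"wz":0},{"x":0,"y":0,"z":0,"wx":0,"wy":0,"wz":0}]'
python3 - <<'E'
from h import *
d=snap("wrist","w4");snap("side","s4");print(ctrl.get_state()["joint_positions"])
im=d["image"][:,:,::-1]
cv2.imwrite("pics/c4.png",cv2.resize(im[0:300],None,fx=1.42,fy=1.42))
E
```

```text
time: 4.58
position: [0.4582, -0.0502, 0.3642]
tool_rot: [-2.504, -1.881, 0.007]
ft_force: [0.3, -0.7, -1.7]
grip_width: 0.247
grip_force: 60.0
time: 4.83
position: [0.4578, -0.0517, 0.3633]
tool_rot: [-2.506, -1.874, 0.008]
ft_force: [0.4, 0.1, -1.7]
grip_width: 0.245
grip_force: 60.0
[ 0.72015197 -0.10060157 -0.59915033  1.62093453 -0.06235724  1.61556738
 -0.16443715]
```

View pics/c4.png

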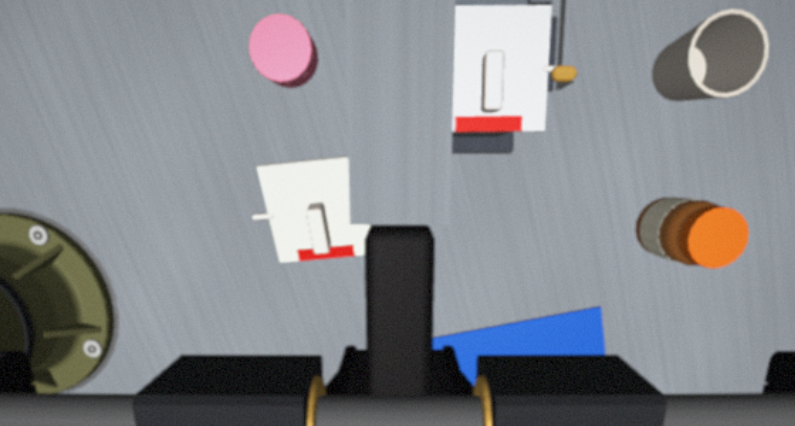

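The blade is the grey strip over about x 350–452 in the crop, and it hides the cover's left edge. Visible: right plate corners (546,131) and (551,6), stripe right end at (522,124), right roller at (564,73).

```bash
python3 - <<'E'
from h import *
d=load("w4");g=lambda c:np.array(c,float)/1.42
P=px2w(d,g([(546,131.5),(551,5.5),(456,131.5)]),.179);print(P,np.linalg.norm(P[0]-P[1]))
u=P[1]-P[0];y1=np.degrees(np.arctan2(-u[0],u[1]));v=P[0]-P[2];print("yaw",y1,np.degrees(np.arctan2(v[1],v[0])))
print("rib top",px2w(d,g([(494.5,51),(492,110)]),.197),"mean",px2w(d,g([(493.2,80.5)]),.197))
yaw=np.radians(-16.3);X=np.array([np.cos(yaw),np.sin(yaw)]);Y=np.array([-X[1],X[0]])
for p,o in ((P[0],(.039,-.046)),(P[1],(.039,.033))): print("centre",p[:2]-o[0]*X-o[1]*Y)
# side view cross-check
s=load("top0"); C=np.array([.552,.068])
def q(c,z,s):return w2px(s,np.r_[C+c[0]*X+c[1]*Y,z])
im=d["image"].copy()
E
```

```text
[[0.58080231 0.01633217 0.179     ]
 [0.6010916  0.09276568 0.179     ]
 [0.52092331 0.03376983 0.179     ]] 0.07908057105073733
yaw -14.866322958446377 -16.236354848528645
rib top [[0.55473286 0.07317887 0.197     ]
 [0.5446933  0.03925945 0.197     ]] mean [[0.54973463 0.05643497 0.197     ]]
centre [0.55628057 0.07142921]
centre [0.55439719 0.0720381 ]
```

```bash
cat >> h.py <<'E'
YAW=np.radians(-16.);C=np.array([.5548,.0715])
X=np.array([np.cos(YAW),np.sin(YAW)]);Y=np.array([-X[1],X[0]])
TIP=np.array([.1466,0,-.0084])
def D(x,y): return C+x*X+y*Y
def knife(tipx,tipy,tipz,pitch):
    "TCP pose with knife tip at dispenser (x,y), world z, pitch deg tip-up"
    Rm=R.from_rotvec(np.radians(pitch)*np.r_[X,0]).as_matrix()@down(YAW)
    return np.r_[D(tipx,tipy),tipz]-Rm@TIP,Rm
E
python3 - <<'E'
from h import *
p,Rm=knife(0,-.066,.171,0);print(p,rel([p[0],p[1],.36],Rm),rel(p,Rm))
E
```

```text
[ 0.4961995  -0.13286424  0.1626    ] (array([-0.0677,  0.0597,  0.0028]), array([-0.72, -0.21, -0.37])) (array([-0.0684,  0.0622,  0.2002]), array([-0.72, -0.21, -0.37]))
```

```bash
python3 -m handwheel '[{"x":-0.068,"y":0.06,"z":0.0,"wx":-0.7,"wy":-0.2,"wz":-0.4},{"x":-0.068,"y":0.06,"z":0.0,"wx":-0.7,"wy":-0.2,"wz":-0.4},{"x":-0.068,"y":0.06,"z":0.03,"wx":-0.7,"wy":-0.2,"wz":-0.4},{"x":-0.068,"y":0.061,"z":0.07,"wx":-0.7,"wy":-0.2,"wz":-0.4},{"x":-0.068,"y":0.061,"z":0.11,"wx":-0.7,"wy":-0.2,"wz":-0.4},{"x":-0.068,"y":0.062,"z":0.15,"wx":-0.7,"wy":-0.2,"wz":-0.4},{"x":-0.068,"y":0.062,"z":0.18,"wx":-0.7,"wy":-0.2,"wz":-0.4},{"x":-0.068,"y":0.062,"z":0.2,"wx":-0.7,"wy":-0.2,"wz":-0.4},{"x":-0.068,"y":0.062,"z":0.2,"wx":-0.7,"wy":-0.2,"wz":-0.4},{"x":-0.068,"y":0.062,"z":0.2,"wx":-0.7,"wy":-0.2,"wz":-0.4}]'
python3 -m handwheel '[{"x":0,"y":0,"z":0,"wx":0,"wy":0,"wz":0},{"x":0,"y":0,"z":0,"wx":0,"wy":0,"wz":0},{"x":0,"y":0,"z":0,"wx":0,"wy":0,"wz":0}]'
python3 - <<'E'
from h import *
p,Rm=knife(0,-.066,.171,0);print(rel(p,Rm))
s=snap("side","s5");
P=[np.r_[D(0,-.066),.171],np.r_[D(0,-.046),.179],np.r_[D(.039,-.046),.179],np.r_[D(-.039,-.046),.179],np.r_[D(-.039,.033),.179],np.r_[D(.0,-.156),.171]]
q=w2px(s,P);print(q.round(1))
u,v=int(q[0,0])-70,int(q[0,1])-60
print(u,v);cv2.imwrite("pics/c5.png",cv2.resize(s["image"][v:v+110,u:u+150,::-1],None,fx=5,fy=5,interpolation=cv2.INTER_CUBIC));print(((q-[u,v])*5).round())
E
```

```text
time: 5.77
position: [0.4961, -0.1317, 0.1629]
tool_rot: [-2.506, -1.892, 0.001]
ft_force: [1.0, -1.5, -0.1]
grip_width: 0.244
grip_force: 60.0
time: 6.02
position: [0.498, -0.1319, 0.1655]
tool_rot: [2.504, 1.891, 0.004]
ft_force: [-0.5, 1.4, -1.2]
grip_width: 0.244
grip_force: 60.0
(array([-0.0014, -0.0015,  0.0029]), array([0.25, 0.03, 0.12]))
[[297.5 214.2]
 [290.1 214.8]
 [282.4 203.5]
 [298.1 226.6]
 [266.7 238.7]
 [330.3 201.7]]
227 154
[[352. 301.]
 [315. 304.]
 [277. 248.]
 [355. 363.]
 [198. 424.]
 [516. 239.]]
```

View pics/c5.png

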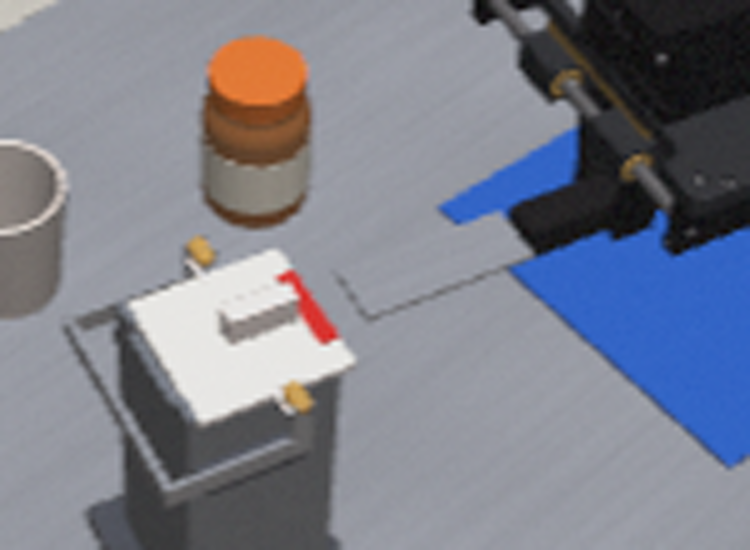

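The blade tip is at (354,295) against a predicted (352,297), and the cover corners match within about 1 mm. I trim the pose and check settling.

```bash
python3 -m handwheel '[{"x":-0.001,"y":-0.0015,"z":0.002,"wx":0.2,"wy":0,"wz":0},{"x":-0.001,"y":-0.0015,"z":0.002,"wx":0.2,"wy":0,"wz":0},{"x":-0.001,"y":-0.0015,"z":0.002,"wx":0.2,"wy":0,"wz":0},{"x":-0.001,"y":-0.0015,"z":0.002,"wx":0.2,"wy":0,"wz":0}]'
for i in 1 2 3; do python3 -m handwheel '[{"x":0,"y":0,"z":0,"wx":0,"wy":0,"wz":0},{"x":0,"y":0,"z":0,"wx":0,"wy":0,"wz":0}]' | grep posi;done
python3 - <<'E'
from h import *
p,Rm=knife(0,-.066,.171,0);print(rel(p,Rm))
print(rel(*knife(0,-.0135,.171,0)))
E
```

```text
time: 6.4
position: [0.495, -0.1321, 0.1617]
tool_rot: [-2.505, -1.892, 0.002]
ft_force: [-0.1, -0.8, -1.3]
grip_width: 0.247
grip_force: 60.0
position: [0.4951, -0.1321, 0.1616]
position: [0.4951, -0.1321, 0.1616]
position: [0.4951, -0.1321, 0.1616]
(array([-0.0004,  0.0013, -0.001 ]), array([-0.14,  0.01,  0.13]))
(array([ 0.0521,  0.0014, -0.001 ]), array([-0.14,  0.01,  0.13]))
```

```bash
python3 -m handwheel '[{"x":0,"y":0.001,"z":-0.001,"wx":-0.1,"wy":0,"wz":0.1},{"x":0.005,"y":0.001,"z":-0.001,"wx":-0.1,"wy":0,"wz":0.1},{"x":0.01,"y":0.001,"z":-0.001,"wx":-0.1,"wy":0,"wz":0.1},{"x":0.015,"y":0.001,"z":-0.001,"wx":-0.1,"wy":0,"wz":0.1},{"x":0.02,"y":0.001,"z":-0.001,"wx":-0.1,"wy":0,"wz":0.1},{"x":0.025,"y":0.001,"z":-0.001,"wx":-0.1,"wy":0,"wz":0.1},{"x":0.028,"y":0.001,"z":-0.001,"wx":-0.1,"wy":0,"wz":0.1},{"x":0.031,"y":0.001,"z":-0.001,"wx":-0.1,"wy":0,"wz":0.1},{"x":0.034,"y":0.001,"z":-0.001,"wx":-0.1,"wy":0,"wz":0.1},{"x":0.034,"y":0.001,"z":-0.001,"wx":-0.1,"wy":0,"wz":0.1}]'
python3 - <<'E'
from h import *
print(rel(*knife(0,-.0135,.171,0)))
E
```

```text
time: 7.73
position: [0.5055, -0.0989, 0.1627]
tool_rot: [-2.507, -1.892, 0.0]
ft_force: [-0.9, 0.2, -1.7]
grip_width: 0.249
grip_force: 60.0
(array([0.0173, 0.0004, 0.0001]), array([-0.03, -0.01,  0.08]))
```

```bash
python3 -m handwheel '[{"x":0.004,"y":0,"z":0,"wx":0,"wy":0,"wz":0},{"x":0.008,"y":0,"z":0,"wx":0,"wy":0,"wz":0},{"x":0.012,"y":0,"z":0,"wx":0,"wy":0,"wz":0},{"x":0.015,"y":0,"z":0,"wx":0,"wy":0,"wz":0},{"x":0.0175,"y":0,"z":0,"wx":0,"wy":0,"wz":0},{"x":0.0175,"y":0,"z":0,"wx":0,"wy":0,"wz":0},{"x":0.0175,"y":0,"z":0,"wx":0,"wy":0,"wz":0}]'
python3 - <<'E'
from h import *
p,Rm=knife(0,-.0135,.171,0);print(rel(p,Rm))
s=snap("side","s6");q=w2px(s,[np.r_[D(0,-.046),.179]])[0].astype(int)
cv2.imwrite("pics/c6.png",cv2.resize(s["image"][q[1]-60:q[1]+60,q[0]-70:q[0]+80,::-1],None,fx=5,fy=5,interpolation=cv2.INTER_CUBIC))
# pry: knife turned about lower outer edge E (blade underside touching edge), in tool axes from here
E=np.r_[D(0,-.0385),.167]
for a in (0,5,10,15,20,25,30,33):
    Rm2=R.from_rotvec(np.radians(a)*np.r_[X,0]).as_matrix()
    # blade underside rests on E, tip 25mm past E along blade
    Rt=Rm2@down(YAW); tip=E+Rm2@np.r_[Y*.025,.0015]; print(a,rel(tip-Rt@TIP,Rt))
E
```

```text
time: 8.32
position: [0.5102, -0.0827, 0.1626]
tool_rot: [-2.508, -1.892, 0.001]
ft_force: [-0.5, 0.3, -0.9]
grip_width: 0.25
grip_force: 60.0
(array([0.0004, 0.0004, 0.    ]), array([-0.04,  0.01,  0.05]))
0 (array([0.0007, 0.0004, 0.0025]), array([-0.04,  0.01,  0.03]))
5 (array([0.0017, 0.0004, 0.013 ]), array([-0.04,  5.01,  0.03]))
10 (array([0.0037, 0.0004, 0.0235]), array([-0.04, 10.01,  0.03]))
15 (array([0.0066, 0.0004, 0.0337]), array([-0.05, 15.01,  0.03]))
20 (array([0.0104, 0.0004, 0.0436]), array([-5.000e-02,  2.001e+01,  2.000e-02]))
25 (array([0.015 , 0.0004, 0.0532]), array([-5.000e-02,  2.501e+01,  2.000e-02]))
30 (array([0.0204, 0.0005, 0.0623]), array([-5.000e-02,  3.001e+01,  2.000e-02]))
33 (array([0.0241, 0.0005, 0.0676]), array([-5.000e-02,  3.301e+01,  2.000e-02]))
```

View pics/c6.png

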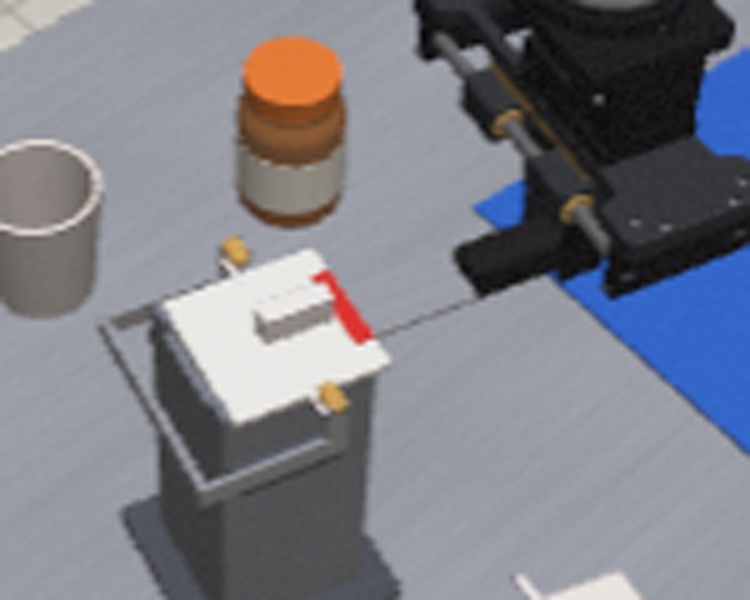

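The blade is in under the lip with no contact force. Now I lever in steps.

```bash
python3 -m handwheel '[{"x":0.001,"y":0,"z":0.0025,"wx":0,"wy":0,"wz":0},{"x":0.001,"y":0,"z":0.008,"wx":0,"wy":2.5,"wz":0},{"x":0.0017,"y":0,"z":0.013,"wx":0,"wy":5,"wz":0},{"x":0.0025,"y":0,"z":0.0182,"wx":0,"wy":7.5,"wz":0},{"x":0.0037,"y":0,"z":0.0235,"wx":0,"wy":10,"wz":0},{"x":0.005,"y":0,"z":0.0287,"wx":0,"wy":12.5,"wz":0},{"x":0.0066,"y":0,"z":0.0337,"wx":0,"wy":15,"wz":0},{"x":0.0066,"y":0,"z":0.0337,"wx":0,"wy":15,"wz":0}]'
cat > pry.py <<'Q'
from h import *
E=np.r_[D(0,-.0385),.167]
s=ctrl.get_state();Rc=R.from_rotvec(s["tool_rot"]).as_matrix()
print("pitch",np.degrees(np.arcsin(Rc[2,0])).round(2))
for a in (15,20,25,28,31,33,35):
    Rm2=R.from_rotvec(np.radians(a)*np.r_[X,0]).as_matrix()
    Rt=Rm2@down(YAW); tip=E+Rm2@np.r_[Y*.025,.0015]; print(a,*rel(tip-Rt@TIP,Rt))
Q
python3 pry.py
```

```text
time: 9.03
position: [0.5108, -0.0783, 0.1275]
tool_rot: [-2.372, -1.78, -0.311]
ft_force: [0.1, -2.3, 0.2]
grip_width: 0.247
grip_force: 60.0
pitch 15.06
15 [ 0.0022  0.001  -0.0008] [-0.12 -0.07 -0.24]
20 [0.0033 0.001  0.0097] [-0.11  4.93 -0.24]
25 [0.0053 0.001  0.0202] [-0.1   9.93 -0.25]
28 [0.0069 0.0011 0.0263] [-0.1  12.93 -0.25]
31 [0.0088 0.0011 0.0324] [-0.09 15.93 -0.25]
33 [0.0103 0.0011 0.0364] [-0.08 17.93 -0.25]
35 [0.0119 0.0011 0.0403] [-0.08 19.93 -0.26]
```

```bash
python3 -m handwheel '[{"x":0.0027,"y":0.001,"z":0.0045,"wx":-0.1,"wy":2.5,"wz":-0.2},{"x":0.0033,"y":0.001,"z":0.0097,"wx":-0.1,"wy":5,"wz":-0.2},{"x":0.0042,"y":0.001,"z":0.015,"wx":-0.1,"wy":7.5,"wz":-0.2},{"x":0.0053,"y":0.001,"z":0.0202,"wx":-0.1,"wy":10,"wz":-0.2},{"x":0.0061,"y":0.001,"z":0.0233,"wx":-0.1,"wy":11.5,"wz":-0.2},{"x":0.0069,"y":0.001,"z":0.0263,"wx":-0.1,"wy":13,"wz":-0.2},{"x":0.0069,"y":0.001,"z":0.0263,"wx":-0.1,"wy":13,"wz":-0.2}]'
python3 pry.py; python3 -m handwheel '[{"x":0,"y":0,"z":0,"wx":0,"wy":0,"wz":0}]' | grep ft_
```

```text
time: 9.62
position: [0.5158, -0.0649, 0.1042]
tool_rot: [-2.231, -1.684, -0.555]
ft_force: [-0.7, -1.0, -0.8]
grip_width: 0.25
grip_force: 60.0
pitch 27.95
15 [ 0.0007 -0.0001 -0.0276] [ -0.02 -12.95   0.08]
20 [-0.0006 -0.0001 -0.017 ] [-0.03 -7.95  0.08]
25 [-0.001  -0.0001 -0.0064] [-0.03 -2.95  0.08]
28 [-0.0008 -0.0001 -0.    ] [-0.03  0.05  0.08]
31 [-0.0003 -0.0001  0.0063] [-0.04  3.05  0.08]
33 [ 0.0002 -0.0001  0.0105] [-0.04  5.05  0.08]
35 [ 0.0009 -0.0001  0.0147] [-0.04  7.05  0.08]
ft_force: [-0.4, -2.8, -2.9]
```

```bash
python3 -m handwheel '[{"x":-0.0005,"y":0,"z":0.0031,"wx":0,"wy":1.5,"wz":0},{"x":-0.0003,"y":0,"z":0.0063,"wx":0,"wy":3,"wz":0},{"x":0,"y":0,"z":0.0095,"wx":0,"wy":4.5,"wz":0},{"x":0.0002,"y":0,"z":0.0105,"wx":0,"wy":5,"wz":0},{"x":0.0002,"y":0,"z":0.0105,"wx":0,"wy":5,"wz":0}]'
python3 pry.py; python3 - <<'E'
from h import *
s=snap("side","s7");q=w2px(s,[np.r_[D(0,-.046),.179]])[0].astype(int)
cv2.imwrite("pics/c7.png",cv2.resize(s["image"][q[1]-60:q[1]+60,q[0]-70:q[0]+80,::-1],None,fx=5,fy=5,interpolation=cv2.INTER_CUBIC))
E
```

```text
time: 10.12
position: [0.5179, -0.0589, 0.0959]
tool_rot: [-2.172, -1.643, -0.645]
ft_force: [-0.6, 0.3, -1.9]
grip_width: 0.251
grip_force: 60.0
pitch 33.01
15 [ 0.0023 -0.0005 -0.0378] [ 1.000e-02 -1.801e+01  1.900e-01]
20 [ 0.     -0.0005 -0.0274] [  0.   -13.01   0.19]
25 [-0.0013 -0.0005 -0.0169] [-0.01 -8.01  0.19]
28 [-0.0017 -0.0005 -0.0105] [-0.01 -5.01  0.19]
31 [-0.0017 -0.0005 -0.0041] [-0.01 -2.01  0.19]
33 [-0.0015 -0.0005  0.0001] [-0.02 -0.01  0.19]
35 [-0.0012 -0.0005  0.0044] [-0.02  1.99  0.19]
```

View pics/c7.png

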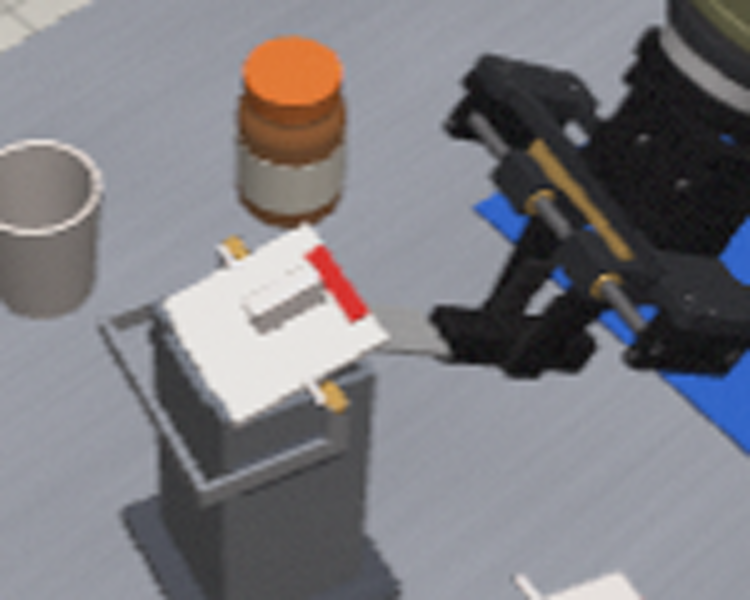

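The cover's red edge is up and its ears ride above the rollers. I ease the knife off and withdraw it.

```bash
python3 -m handwheel '[{"x":-0.0017,"y":0,"z":-0.0041,"wx":0,"wy":-2,"wz":0},{"x":-0.0017,"y":0,"z":-0.0105,"wx":0,"wy":-5,"wz":0},{"x":-0.0013,"y":0,"z":-0.0169,"wx":0,"wy":-8,"wz":0},{"x":-0.0013,"y":0,"z":-0.0169,"wx":0,"wy":-8,"wz":0}]'
python3 -m handwheel '[{"x":-0.01,"y":0,"z":0,"wx":0,"wy":0,"wz":0},{"x":-0.02,"y":0,"z":0,"wx":0,"wy":0,"wz":0},{"x":-0.03,"y":0,"z":0,"wx":0,"wy":0,"wz":0},{"x":-0.045,"y":0,"z":0,"wx":0,"wy":0,"wz":0},{"x":-0.07,"y":0,"z":0,"wx":0,"wy":0,"wz":0},{"x":-0.1,"y":0,"z":0,"wx":0,"wy":0,"wz":0},{"x":-0.1,"y":0,"z":0,"wx":0,"wy":0,"wz":0}]'
python3 - <<'E'
from h import *
s=snap("side","s8");q=w2px(s,[np.r_[D(0,-.046),.179]])[0].astype(int)
cv2.imwrite("pics/c8.png",cv2.resize(s["image"][q[1]-60:q[1]+60,q[0]-70:q[0]+80,::-1],None,fx=5,fy=5,interpolation=cv2.INTER_CUBIC))
# place: knife on mat near -x/-y side, along world +y again
for z in (.15,.012): print(rel([.44,-.32,z],down(np.radians(4.8))))
E
```

```text
time: 10.5
position: [0.5172, -0.0671, 0.1124]
tool_rot: [-2.262, -1.72, -0.505]
ft_force: [1.2, -0.1, -0.3]
grip_width: 0.249
grip_force: 60.0
time: 11.08
position: [0.4868, -0.1636, 0.0632]
tool_rot: [-2.272, -1.7, -0.499]
ft_force: [-1.4, -1.0, -1.0]
grip_width: 0.245
grip_force: 60.0
(array([-0.1146, -0.0016, -0.1477]), array([  4.5 , -24.74, -20.76]))
(array([-0.1729, -0.0013, -0.0227]), array([  4.5 , -24.74, -20.76]))
```

View pics/c8.png

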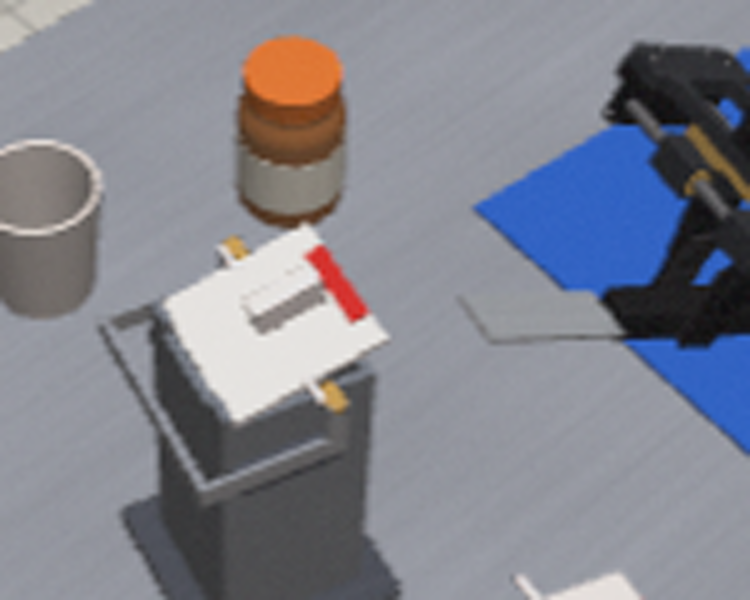

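The cover stays up by itself and the knife is clear. I lay the knife along the mat's near side.

```bash
python3 - <<'E'
from h import *
print(rel([.4397,-.349,.10],down(np.radians(-4.6))))
E
```

```text
(array([-0.161 ,  0.0064, -0.1142]), array([  2.45, -24.93, -11.51]))
```

```bash
python3 -m handwheel '[{"x":-0.161,"y":0.006,"z":-0.114,"wx":2.4,"wy":-24.9,"wz":-11.5},{"x":-0.161,"y":0.006,"z":-0.114,"wx":2.4,"wy":-24.9,"wz":-11.5},{"x":-0.161,"y":0.006,"z":-0.114,"wx":2.4,"wy":-24.9,"wz":-11.5},{"x":-0.161,"y":0.006,"z":-0.114,"wx":2.4,"wy":-24.9,"wz":-11.5},{"x":-0.161,"y":0.006,"z":-0.114,"wx":2.4,"wy":-24.9,"wz":-11.5},{"x":-0.161,"y":0.006,"z":-0.114,"wx":2.4,"wy":-24.9,"wz":-11.5},{"x":-0.161,"y":0.006,"z":-0.114,"wx":2.4,"wy":-24.9,"wz":-11.5},{"x":-0.161,"y":0.006,"z":-0.114,"wx":2.4,"wy":-24.9,"wz":-11.5}]'
python3 -m handwheel '[{"x":0,"y":0,"z":0,"wx":0,"wy":0,"wz":0},{"x":0,"y":0,"z":0,"wx":0,"wy":0,"wz":0},{"x":0,"y":0,"z":0,"wx":0,"wy":0,"wz":0}]' |grep pos
python3 - <<'E'
from h import *
print(rel([.4397,-.349,.0065],down(np.radians(-4.6))))
E
```

```text
time: 11.8
position: [0.4429, -0.3437, 0.1018]
tool_rot: [2.301, 2.137, 0.006]
ft_force: [-0.1, 0.8, -1.4]
grip_width: 0.247
grip_force: 60.0
position: [0.4435, -0.3434, 0.1022]
(array([-0.0059, -0.0038,  0.0957]), array([ 0.24, -0.02,  0.51]))
```

```bash
python3 -m handwheel '[{"x":-0.006,"y":-0.004,"z":0.03,"wx":0.2,"wy":0,"wz":0.5},{"x":-0.006,"y":-0.004,"z":0.055,"wx":0.2,"wy":0,"wz":0.5},{"x":-0.006,"y":-0.004,"z":0.075,"wx":0.2,"wy":0,"wz":0.5},{"x":-0.006,"y":-0.004,"z":0.085,"wx":0.2,"wy":0,"wz":0.5},{"x":-0.006,"y":-0.004,"z":0.09,"wx":0.2,"wy":0,"wz":0.5},{"x":-0.006,"y":-0.004,"z":0.093,"wx":0.2,"wy":0,"wz":0.5},{"x":-0.006,"y":-0.004,"z":0.0955,"wx":0.2,"wy":0,"wz":0.5},{"x":-0.006,"y":-0.004,"z":0.0955,"wx":0.2,"wy":0,"wz":0.5}]'
python3 -m handwheel '[{"x":0,"y":0,"z":0,"wx":0,"wy":0,"wz":0},{"x":0,"y":0,"z":0,"wx":0,"wy":0,"wz":0},{"x":0,"y":0,"z":0,"wx":0,"wy":0,"wz":0}]' | grep -E "pos|ft"
python3 -m handwheel '[{"x":0,"y":0,"z":0,"wx":0,"wy":0,"wz":0},{"x":0,"y":0,"z":0,"wx":0,"wy":0,"wz":0},{"x":0,"y":0,"z":0,"wx":0,"wy":0,"wz":0},{"x":0,"y":0,"z":-0.01,"wx":0,"wy":0,"wz":0},{"x":0,"y":0,"z":-0.04,"wx":0,"wy":0,"wz":0},{"x":0,"y":0,"z":-0.08,"wx":0,"wy":0,"wz":0},{"x":0,"y":0,"z":-0.12,"wx":0,"wy":0,"wz":0},{"x":0,"y":0,"z":-0.16,"wx":0,"wy":0,"wz":0},{"x":0,"y":0,"z":-0.2,"wx":0,"wy":0,"wz":0},{"x":0,"y":0,"z":-0.24,"wx":0,"wy":0,"wz":0}]' 0.05
python3 - <<'E'
from h import *
snap("wrist","w9")
# lifted cover: tilted about far end; rib pose
y0,z0=.033,.175; 
a=np.arcsin(.019/.079);print("tilt",np.degrees(a))
# rib centre relative to far bottom edge: (-.049, +.013) rotate tip up at -y
ry=y0-.049*np.cos(a)+.013*np.sin(a); rz=z0+.049*np.sin(a)+.013*np.cos(a)
print("rib",ry,rz,D(0,ry),rel(np.r_[D(0,ry),.3],down(YAW)))
E
```

```text
time: 12.72
position: [0.44, -0.3504, 0.0078]
tool_rot: [2.308, 2.128, 0.001]
ft_force: [-0.4, -0.2, -1.1]
grip_width: 0.249
grip_force: 60.0
position: [0.4398, -0.3505, 0.0079]
ft_force: [0.3, -0.9, -1.4]
time: 13.8
position: [0.4389, -0.3496, 0.2503]
tool_rot: [2.308, 2.128, 0.001]
ft_force: [0.6, -1.3, -0.9]
grip_width: 0.574
grip_force: 0.0
tilt 13.916426233555939
rib -0.011435148664372653 0.19940322853999243 [0.55164805 0.06050783] (array([ 0.4196,  0.0761, -0.0436]), array([ 0.8 ,  0.47, 11.35]))
```

```bash
python3 - <<'E'
from h import *
s=load("s8");q=w2px(s,[np.r_[D(0,-.046),.179]])[0].astype(int)-[70,60]
for c in ((284,293),(388,337),(305,224)):
    px=np.array(c)/5+q
    A=px2w(s,[px],.15)[0];B=px2w(s,[px],.25)[0]
    f=lambda P:(P[:2]-C)@X
    xs={(284,293):0,(388,337):-.039,(305,224):.039}[c]
    t=(xs-f(A))/(f(B)-f(A));P=A+t*(B-A);print(c,"x",xs,"y_d",(P[:2]-C)@Y,"z",P[2])
E
```

```text
(284, 293) x 0 y_d -0.011228443060777566 z 0.20428457404228234
(388, 337) x -0.039 y_d -0.04358148239533923 z 0.19853183287138915
(305, 224) x 0.039 y_d -0.041919163578700014 z 0.1973632657094594
```

The cover's tilt model agrees with the side view. I move over the rib with the tool tilted to match it.

```bash
cat >> h.py <<'E'
def tilted(y,z,a,back=0):
    Rm=R.from_rotvec(np.radians(-a)*np.r_[X,0]).as_matrix()@down(YAW)
    return np.r_[D(0,y),z]-back*Rm[:,2],Rm
E
python3 - <<'E'
from h import *
print(rel(*tilted(-.013,.1931,13.9,.09)))
E
```

```text
(array([ 0.4394,  0.0798, -0.0242]), array([  2.17, -13.38,  11.2 ]))
```

```bash
python3 -m handwheel '[{"x":0.439,"y":0.08,"z":-0.024,"wx":2.2,"wy":-13.4,"wz":11.2},{"x":0.439,"y":0.08,"z":-0.024,"wx":2.2,"wy":-13.4,"wz":11.2},{"x":0.439,"y":0.08,"z":-0.024,"wx":2.2,"wy":-13.4,"wz":11.2},{"x":0.439,"y":0.08,"z":-0.024,"wx":2.2,"wy":-13.4,"wz":11.2},{"x":0.439,"y":0.08,"z":-0.024,"wx":2.2,"wy":-13.4,"wz":11.2},{"x":0.439,"y":0.08,"z":-0.024,"wx":2.2,"wy":-13.4,"wz":11.2},{"x":0.439,"y":0.08,"z":-0.024,"wx":2.2,"wy":-13.4,"wz":11.2},{"x":0.439,"y":0.08,"z":-0.024,"wx":2.2,"wy":-13.4,"wz":11.2},{"x":0.439,"y":0.08,"z":-0.024,"wx":2.2,"wy":-13.4,"wz":11.2},{"x":0.439,"y":0.08,"z":-0.024,"wx":2.2,"wy":-13.4,"wz":11.2}]' 0.036 40
python3 - <<'E'
from h import *
print(rel(*tilted(-.013,.1931,13.9,.09)))
E
```

```text
time: 14.68
position: [0.5411, 0.0326, 0.2691]
tool_rot: [2.391, 1.803, -0.295]
ft_force: [1.3, -0.3, -0.9]
grip_width: 0.411
grip_force: 0.0
(array([ 0.0458,  0.0022, -0.0227]), array([-0.69, -0.35,  0.13]))
```

```bash
python3 -m handwheel '[{"x":0.046,"y":0.002,"z":-0.023,"wx":-0.6,"wy":-0.3,"wz":0.1},{"x":0.046,"y":0.002,"z":-0.023,"wx":-0.6,"wy":-0.3,"wz":0.1},{"x":0.046,"y":0.002,"z":-0.023,"wx":-0.6,"wy":-0.3,"wz":0.1},{"x":0.046,"y":0.002,"z":-0.023,"wx":-0.6,"wy":-0.3,"wz":0.1},{"x":0.046,"y":0.002,"z":-0.023,"wx":-0.6,"wy":-0.3,"wz":0.1}]'
python3 - <<'E'
from h import *
print(rel(*tilted(-.013,.1931,13.9,.0)))
d=snap("wrist","w10")
# numeric: red stripe blob & white plate in wrist view
hsv=cv2.cvtColor(d["image"],cv2.COLOR_RGB2HSV)
m=((hsv[...,0]<8)|(hsv[...,0]>172))&(hsv[...,1]>150)&(hsv[...,2]>90)
n,l,st,ce=cv2.connectedComponentsWithStats(m.astype(np.uint8))
print([(st[i].tolist(),ce[i].round(1).tolist()) for i in range(1,n) if st[i,4]>60])
a=np.radians(13.9)
def cv_(x,y,h): # cover-local: y from far bottom edge, h above underside
    return np.r_[D(x,.033-y*np.cos(a)+h*np.sin(a)),.175+y*np.sin(a)+h*np.cos(a)]
print("stripe? pred lip corners",w2px(d,[cv_(x,.079,.004) for x in(-.023,.023)]),"rib top",w2px(d,[cv_(x,.049+dy,.022) for x in(-.006,.006) for dy in(-.018,.018)]))
E
```

```text
time: 15.1
position: [0.5568, 0.0763, 0.2796]
tool_rot: [2.384, 1.794, -0.294]
ft_force: [1.3, -0.6, -0.7]
grip_width: 0.414
grip_force: 0.0
(array([ 0.0032, -0.0003,  0.0884]), array([-0.2 ,  0.03, -0.05]))
[([185, 233, 19, 6, 95], [193.9, 235.5]), ([254, 236, 55, 11, 499], [281.7, 241.7])]
stripe? pred lip corners [[253.0810892  247.74897373]
 [309.77332207 247.78778781]] rib top [[272.91457988 194.83809438]
 [273.29419039 241.75899166]
 [289.57023401 194.8346282 ]
 [289.30533898 241.76837611]]
```

View pics/w10.png

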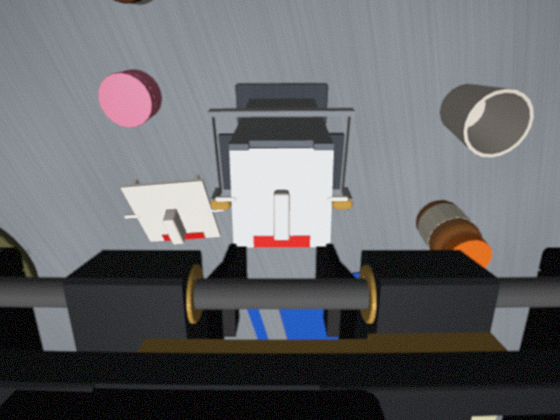

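The rib is at about (281,215) and the stripe at x 254–309, both within a pixel or two of prediction. I descend, grip and lift.

```bash
python3 -m handwheel '[{"x":0.003,"y":0,"z":0.03,"wx":-0.2,"wy":0,"wz":0},{"x":0.003,"y":0,"z":0.05,"wx":-0.2,"wy":0,"wz":0},{"x":0.003,"y":0,"z":0.065,"wx":-0.2,"wy":0,"wz":0},{"x":0.003,"y":0,"z":0.075,"wx":-0.2,"wy":0,"wz":0},{"x":0.003,"y":0,"z":0.082,"wx":-0.2,"wy":0,"wz":0},{"x":0.003,"y":0,"z":0.086,"wx":-0.2,"wy":0,"wz":0},{"x":0.003,"y":0,"z":0.086,"wx":-0.2,"wy":0,"wz":0},{"x":0.003,"y":0,"z":0.086,"wx":-0.2,"wy":0,"wz":0}]'
python3 -m handwheel '[{"x":0,"y":0,"z":0,"wx":0,"wy":0,"wz":0},{"x":0,"y":0,"z":0,"wx":0,"wy":0,"wz":0},{"x":0,"y":0,"z":0,"wx":0,"wy":0,"wz":0},{"x":0,"y":0,"z":0,"wx":0,"wy":0,"wz":0},{"x":0,"y":0,"z":0,"wx":0,"wy":0,"wz":0},{"x":0,"y":0,"z":0,"wx":0,"wy":0,"wz":0},{"x":0,"y":0,"z":0,"wx":0,"wy":0,"wz":0}]' 0 40
python3 - <<'E'
from h import *
s=ctrl.get_state();Rc=R.from_rotvec(s["tool_rot"]).as_matrix()
print(rel(s["position"]+[0,0,.1]))
E
```

```text
time: 15.82
position: [0.5522, 0.0613, 0.1961]
tool_rot: [2.381, 1.796, -0.287]
ft_force: [-0.5, -0.2, -0.0]
grip_width: 0.411
grip_force: 0.0
time: 16.4
position: [0.552, 0.0614, 0.1956]
tool_rot: [2.38, 1.796, -0.288]
ft_force: [0.1, -0.0, 0.8]
grip_width: 0.134
grip_force: 40.0
(array([-0.0239,  0.0001, -0.0971]), array([0., 0., 0.]))
```

```bash
python3 -m handwheel '[{"x":-0.0012,"y":0,"z":-0.005,"wx":0,"wy":0,"wz":0},{"x":-0.0024,"y":0,"z":-0.01,"wx":0,"wy":0,"wz":0},{"x":-0.0036,"y":0,"z":-0.015,"wx":0,"wy":0,"wz":0},{"x":-0.0048,"y":0,"z":-0.02,"wx":0,"wy":0,"wz":0},{"x":-0.007,"y":0,"z":-0.03,"wx":0,"wy":0,"wz":0},{"x":-0.0095,"y":0,"z":-0.04,"wx":0,"wy":0,"wz":0},{"x":-0.014,"y":0,"z":-0.06,"wx":0,"wy":0,"wz":0},{"x":-0.024,"y":0,"z":-0.097,"wx":0,"wy":0,"wz":0},{"x":-0.024,"y":0,"z":-0.097,"wx":0,"wy":0,"wz":0}]'
python3 - <<'E'
from h import *
print(rel([.573,-.31,.20],down(np.radians(-4.6))))
d=load("w9")
# mat by blue blob in the top camera
t=snap("top","t11");hsv=cv2.cvtColor(t["image"],cv2.COLOR_RGB2HSV)
m=((abs(hsv[...,0].astype(int)-110)<12)&(hsv[...,1]>150)).astype(np.uint8)
cn=max(cv2.findContours(m,0,2)[0],key=cv2.contourArea);b=cv2.boxPoints(cv2.minAreaRect(cn));print(b,px2w(t,b,.003))
E
```

```text
time: 17.15
position: [0.5542, 0.0621, 0.303]
tool_rot: [2.378, 1.792, -0.275]
ft_force: [0.4, 1.4, 1.2]
grip_width: 0.134
grip_force: 40.0
(array([-0.3182,  0.1192,  0.1843]), array([ -0.79,  13.64, -11.35]))
[[347.0328  274.63934]
 [354.7869  189.34427]
 [447.11478 197.7377 ]
 [439.3607  283.03278]] [[ 0.41537345 -0.16813632  0.003     ]
 [ 0.65199942 -0.19138706  0.003     ]
 [ 0.63488232 -0.46001832  0.003     ]
 [ 0.39451556 -0.4271367   0.003     ]]
```

```bash
cat >> h.py <<'E'
def covpose(z,a=14.,yaw=np.radians(-4.6),p=(.573,-.325)):
    x=np.r_[np.cos(yaw),np.sin(yaw),0];return np.r_[p,z],R.from_rotvec(np.radians(a)*x).as_matrix()@down(yaw)
E
python3 - <<'E'
from h import *
print(rel(*covpose(.13)))
E
```

```text
(array([-0.3163,  0.1236,  0.253 ]), array([  0.46,  27.6 , -11.43]))
```

```bash
python3 -m handwheel '[{"x":-0.316,"y":0.124,"z":0.253,"wx":0.5,"wy":27.6,"wz":-11.4},{"x":-0.316,"y":0.124,"z":0.253,"wx":0.5,"wy":27.6,"wz":-11.4},{"x":-0.316,"y":0.124,"z":0.253,"wx":0.5,"wy":27.6,"wz":-11.4},{"x":-0.316,"y":0.124,"z":0.253,"wx":0.5,"wy":27.6,"wz":-11.4},{"x":-0.316,"y":0.124,"z":0.253,"wx":0.5,"wy":27.6,"wz":-11.4},{"x":-0.316,"y":0.124,"z":0.253,"wx":0.5,"wy":27.6,"wz":-11.4},{"x":-0.316,"y":0.124,"z":0.253,"wx":0.5,"wy":27.6,"wz":-11.4},{"x":-0.316,"y":0.124,"z":0.253,"wx":0.5,"wy":27.6,"wz":-11.4},{"x":-0.316,"y":0.124,"z":0.253,"wx":0.5,"wy":27.6,"wz":-11.4},{"x":-0.316,"y":0.124,"z":0.253,"wx":0.5,"wy":27.6,"wz":-11.4}]'
python3 -m handwheel '[{"x":0,"y":0,"z":0,"wx":0,"wy":0,"wz":0},{"x":0,"y":0,"z":0,"wx":0,"wy":0,"wz":0},{"x":0,"y":0,"z":0,"wx":0,"wy":0,"wz":0}]' |grep pos
python3 - <<'E'
from h import *
print(rel(*covpose(.03)),rel(*covpose(.022)))
E
```

```text
time: 18.03
position: [0.5686, -0.3075, 0.1332]
tool_rot: [-2.177, -2.005, -0.256]
ft_force: [0.4, -0.8, -0.5]
grip_width: 0.134
grip_force: 40.0
position: [0.5692, -0.3047, 0.134]
(array([-0.0445,  0.0064,  0.096 ]), array([-0.49,  0.01, -0.16])) (array([-0.0464,  0.0065,  0.1038]), array([-0.49,  0.01, -0.16]))
```

```bash
python3 -m handwheel '[{"x":-0.03,"y":0.006,"z":0.03,"wx":-0.5,"wy":0,"wz":0},{"x":-0.04,"y":0.006,"z":0.06,"wx":-0.5,"wy":0,"wz":0},{"x":-0.044,"y":0.006,"z":0.08,"wx":-0.5,"wy":0,"wz":0},{"x":-0.044,"y":0.006,"z":0.09,"wx":-0.5,"wy":0,"wz":0},{"x":-0.045,"y":0.006,"z":0.096,"wx":-0.5,"wy":0,"wz":0},{"x":-0.046,"y":0.006,"z":0.1,"wx":-0.5,"wy":0,"wz":0},{"x":-0.046,"y":0.006,"z":0.103,"wx":-0.5,"wy":0,"wz":0},{"x":-0.046,"y":0.006,"z":0.103,"wx":-0.5,"wy":0,"wz":0},{"x":-0.046,"y":0.006,"z":0.103,"wx":-0.5,"wy":0,"wz":0}]'
```

```text
time: 19.03
position: [0.5736, -0.3258, 0.0247]
tool_rot: [-2.183, -2.01, -0.267]
ft_force: [-1.3, -0.1, -1.2]
grip_width: 0.134
grip_force: 40.0
```

```bash
python3 -m handwheel '[{"x":-0.0003,"y":0,"z":0.0015,"wx":0,"wy":0,"wz":0},{"x":-0.0007,"y":0,"z":0.003,"wx":0,"wy":0,"wz":0},{"x":-0.0007,"y":0,"z":0.003,"wx":0,"wy":0,"wz":0},{"x":-0.0007,"y":0,"z":0.003,"wx":0,"wy":0,"wz":0}]'
python3 -m handwheel '[{"x":0,"y":0,"z":0,"wx":0,"wy":0,"wz":0},{"x":0,"y":0,"z":0,"wx":0,"wy":0,"wz":0},{"x":0,"y":0,"z":0,"wx":0,"wy":0,"wz":0},{"x":0,"y":0,"z":0,"wx":0,"wy":0,"wz":0},{"x":0,"y":0,"z":-0.01,"wx":0,"wy":0,"wz":0},{"x":0,"y":0,"z":-0.03,"wx":0,"wy":0,"wz":0},{"x":0,"y":0,"z":-0.06,"wx":0,"wy":0,"wz":0},{"x":0,"y":0,"z":-0.1,"wx":0,"wy":0,"wz":0},{"x":0,"y":0,"z":-0.14,"wx":0,"wy":0,"wz":0},{"x":0,"y":0,"z":-0.18,"wx":0,"wy":0,"wz":0}]' 0.036
cat > look.py <<'E'
from h import *
import sys
t=snap("top","t_"+sys.argv[1]);hsv=cv2.cvtColor(t["image"],cv2.COLOR_RGB2HSV).astype(int);H,S,V=hsv[...,0],hsv[...,1],hsv[...,2]
ms={"yellow":(abs(H-25)<5)&(S>150)&(V>110),"red":((H<6)|(H>174))&(S>170)&(V>110),"pink":(abs(H-168)<8)&(S>60)&(S<150)&(V>120),
"brown":((H<15)|(H>172))&(S>90)&(V<100)&(V>20)}
for k,m in ms.items():
    n,l,st,ce=cv2.connectedComponentsWithStats(m.astype(np.uint8))
    for i in range(1,n):
        u,v=ce[i]
        if st[i,4]>150 and 115<u<330 and 120<v<320: print(k,st[i].tolist(),px2w(t,[ce[i]],.038)[0].round(4))
m=((abs(H-110)<12)&(S>150)).astype(np.uint8);print("mat",m.sum())
E
python3 look.py a
python3 - <<'E'
from h import *
s=snap("side","s12")["image"][:,:,::-1];t=load("t_a")["image"][:,:,::-1]
a=cv2.resize(s[140:270,230:450],None,fx=3.6,fy=3.6);b=cv2.resize(t[170:300,230:450],None,fx=3.6,fy=3.6)
cv2.imwrite("pics/c12.png",cv2.resize(np.vstack([a,b]),(500,590)))
print(rel([.4522,.27,.2],down(np.radians(60))))
E
```

```text
time: 19.37
position: [0.5734, -0.3261, 0.0213]
tool_rot: [-2.184, -2.009, -0.267]
ft_force: [0.2, -0.7, 3.6]
grip_width: 0.131
grip_force: 40.0
time: 20.2
position: [0.5687, -0.369, 0.1974]
tool_rot: [-2.182, -2.009, -0.266]
ft_force: [0.1, -0.4, -0.7]
grip_width: 0.417
grip_force: 0.0
yellow [174, 202, 22, 21, 364] [0.5723 0.2743 0.038 ]
red [141, 233, 22, 21, 362] [0.4863 0.3575 0.038 ]
pink [213, 268, 24, 23, 426] [0.3984 0.1579 0.038 ]
brown [172, 247, 22, 21, 357] [0.4525 0.2711 0.038 ]
mat 6274
(array([ 0.6123, -0.1745,  0.1483]), array([  8.2 , -11.6 , -64.54]))
```

The red tin has been knocked to (0.486, 0.357), and the cover was laid down (3.6 N touch). I hover over brown.

```bash
python3 - <<'E'
from h import *
print(rel([.4525,.20,.25],down(np.radians(20))))
E
```

```text
(array([ 0.5561, -0.1676,  0.0835]), array([  3.57, -13.09, -24.74]))
```

```bash
python3 -m handwheel '[{"x":0.0,"y":0,"z":-0.04,"wx":0,"wy":0,"wz":0},{"x":0.556,"y":-0.168,"z":0.04,"wx":3.6,"wy":-13.1,"wz":-24.7},{"x":0.556,"y":-0.168,"z":0.04,"wx":3.6,"wy":-13.1,"wz":-24.7},{"x":0.556,"y":-0.168,"z":0.04,"wx":3.6,"wy":-13.1,"wz":-24.7},{"x":0.556,"y":-0.168,"z":0.04,"wx":3.6,"wy":-13.1,"wz":-24.7},{"x":0.556,"y":-0.168,"z":0.04,"wx":3.6,"wy":-13.1,"wz":-24.7},{"x":0.556,"y":-0.168,"z":0.04,"wx":3.6,"wy":-13.1,"wz":-24.7},{"x":0.556,"y":-0.168,"z":0.04,"wx":3.6,"wy":-13.1,"wz":-24.7},{"x":0.556,"y":-0.168,"z":0.04,"wx":3.6,"wy":-13.1,"wz":-24.7},{"x":0.556,"y":-0.168,"z":0.04,"wx":3.6,"wy":-13.1,"wz":-24.7}]' 0.08 25
python3 - <<'E'
from h import *
print(rel([.4525,.20,.25],down(np.radians(20))))
E
```

```text
time: 21.13
position: [0.4898, -0.011, 0.2698]
tool_rot: [-1.791, -2.565, 0.001]
ft_force: [0.8, -1.0, -0.2]
grip_width: 0.916
grip_force: 0.0
(array([0.2108, 0.0378, 0.0218]), array([-0.45, -0.61,  0.15]))
```

```bash
python3 -m handwheel '[{"x":0.211,"y":0.038,"z":0.02,"wx":-0.4,"wy":-0.6,"wz":0},{"x":0.211,"y":0.038,"z":0.02,"wx":-0.4,"wy":-0.6,"wz":0},{"x":0.211,"y":0.038,"z":0.02,"wx":-0.4,"wy":-0.6,"wz":0},{"x":0.211,"y":0.038,"z":0.02,"wx":-0.4,"wy":-0.6,"wz":0},{"x":0.211,"y":0.038,"z":0.02,"wx":-0.4,"wy":-0.6,"wz":0},{"x":0.211,"y":0.038,"z":0.02,"wx":-0.4,"wy":-0.6,"wz":0},{"x":0.211,"y":0.038,"z":0.02,"wx":-0.4,"wy":-0.6,"wz":0},{"x":0.211,"y":0.038,"z":0.02,"wx":-0.4,"wy":-0.6,"wz":0},{"x":0.211,"y":0.038,"z":0.02,"wx":-0.4,"wy":-0.6,"wz":0}]' 0.08 25
cat > wlook.py <<'E'
from h import *
import sys
t=snap("wrist","wl_"+sys.argv[1]);hsv=cv2.cvtColor(t["image"],cv2.COLOR_RGB2HSV).astype(int);H,S,V=hsv[...,0],hsv[...,1],hsv[...,2]
ms={"yellow":(abs(H-25)<5)&(S>140)&(V>100),"red":((H<6)|(H>174))&(S>170)&(V>100),"pink":(abs(H-168)<8)&(S>60)&(S<150)&(V>120),
"brown":((H<15)|(H>172))&(S>90)&(V<100)&(V>20)}
for k,m in ms.items():
    n,l,st,ce=cv2.connectedComponentsWithStats(m.astype(np.uint8))
    for i in range(1,n):
        if st[i,4]>500:
            pts=np.argwhere(l==i)[:,::-1].astype(np.float32)
            (cx,cy),_,_=cv2.fitEllipse(cv2.convexHull(pts))
            q=px2w(t,[(cx,cy)],.038)[0];bb=px2w(t,[(st[i,0],cy),(st[i,0]+st[i,2],cy)],.038)
            print(k,st[i].tolist(),(round(cx),round(cy)),q.round(4),"width",np.linalg.norm(bb[0]-bb[1]).round(4))
s=ctrl.get_state();print(s["position"])
E
python3 wlook.py b
```

```text
time: 21.88
position: [0.4542, 0.1964, 0.2516]
tool_rot: [-1.801, -2.573, 0.001]
ft_force: [0.6, -0.5, 0.3]
grip_width: 0.918
grip_force: 0.0
yellow [378, 128, 53, 53, 2191] (404, 154) [0.5709 0.2783 0.038 ] width 0.0599
red [336, 20, 56, 61, 2644] (364, 50) [0.4856 0.3612 0.038 ] width 0.0585
pink [200, 172, 52, 51, 2050] (225, 197) [0.3974 0.1627 0.038 ] width 0.0602
brown [279, 92, 52, 54, 2219] (304, 119) [0.4521 0.2754 0.038 ] width 0.0565
[0.45436072 0.19615457 0.25165946]
```

```bash
python3 - <<'E'
from h import *
t=snap("side","s13");hsv=cv2.cvtColor(t["image"],cv2.COLOR_RGB2HSV).astype(int);H,S,V=hsv[...,0],hsv[...,1],hsv[...,2]
for k,m in {"yellow":(abs(H-23)<6)&(S>170)&(V>110),"red":((H<6)|(H>174))&(S>170)&(V>110),"pink":(abs(H-168)<8)&(S>60)&(S<170)&(V>120)}.items():
    n,l,st,ce=cv2.connectedComponentsWithStats(m.astype(np.uint8))
    for i in range(1,n):
        if st[i,4]>200:
            e=cv2.fitEllipse(cv2.convexHull(np.argwhere(l==i)[:,::-1].astype(np.float32)))
            print(k,st[i].tolist(),np.round(e[0]),px2w(t,[e[0]],.038)[0].round(4))
# dispenser centre from side view cover corners in c5/c6 at z .179 (same crop maths as c5)
s=load("s5");P=px2w(s,np.array([(278,250),(355,360),(203,424)])/5+[227,154],.179)[:,:2]
for p,o in zip(P,((.039,-.046),(-.039,-.046),(-.039,.033))): print("C side",p-o[0]*X-o[1]*Y)
E
```

```text
red [181, 337, 27, 27, 556] [194. 350.] [0.4849 0.3617 0.038 ]
pink [276, 309, 27, 31, 638] [289. 324.] [0.3927 0.1667 0.038 ]
C side [0.55326642 0.07215804]
C side [0.55609263 0.0705344 ]
C side [0.55329199 0.07005745]
```

Side and wrist views agree, while the top camera is about 4 mm low in y, so I use the wrist values. Next I pick brown.

```bash
python3 - <<'E'
from h import *
print(rel([.4521,.2750,.10],down(np.radians(20))))
E
```

```text
(array([0.0747, 0.0249, 0.1517]), array([-0.06, -0.05, -0.06]))
```

```bash
python3 -m handwheel '[{"x":0.075,"y":0.025,"z":0.15,"wx":0,"wy":0,"wz":0},{"x":0.075,"y":0.025,"z":0.15,"wx":0,"wy":0,"wz":0},{"x":0.075,"y":0.025,"z":0.15,"wx":0,"wy":0,"wz":0},{"x":0.075,"y":0.025,"z":0.15,"wx":0,"wy":0,"wz":0},{"x":0.075,"y":0.025,"z":0.15,"wx":0,"wy":0,"wz":0},{"x":0.075,"y":0.025,"z":0.15,"wx":0,"wy":0,"wz":0},{"x":0.075,"y":0.025,"z":0.15,"wx":0,"wy":0,"wz":0}]'
python3 - <<'E'
from h import *
print(rel([.4521,.2750,.020],down(np.radians(20))))
E
```

```text
time: 22.57
position: [0.4521, 0.2765, 0.1024]
tool_rot: [-1.8, -2.573, -0.0]
ft_force: [-0.2, -0.6, 0.1]
grip_width: 0.918
grip_force: 0.0
(array([-0.0015, -0.0005,  0.0824]), array([-0.02, -0.07,  0.06]))
```

```bash
python3 -m handwheel '[{"x":-0.001,"y":0,"z":0.03,"wx":0,"wy":0,"wz":0},{"x":-0.001,"y":0,"z":0.055,"wx":0,"wy":0,"wz":0},{"x":-0.001,"y":0,"z":0.07,"wx":0,"wy":0,"wz":0},{"x":-0.001,"y":0,"z":0.078,"wx":0,"wy":0,"wz":0},{"x":-0.001,"y":0,"z":0.082,"wx":0,"wy":0,"wz":0},{"x":-0.001,"y":0,"z":0.082,"wx":0,"wy":0,"wz":0}]'
python3 -m handwheel '[{"x":0,"y":0,"z":0,"wx":0,"wy":0,"wz":0},{"x":0,"y":0,"z":0,"wx":0,"wy":0,"wz":0},{"x":0,"y":0,"z":0,"wx":0,"wy":0,"wz":0},{"x":0,"y":0,"z":0,"wx":0,"wy":0,"wz":0},{"x":0,"y":0,"z":0,"wx":0,"wy":0,"wz":0},{"x":0,"y":0,"z":0,"wx":0,"wy":0,"wz":0},{"x":0,"y":0,"z":0,"wx":0,"wy":0,"wz":0}]' 0.04 30
python3 - <<'E'
from h import *
s=ctrl.get_state();p=s["position"];print(p)
print(rel([*D(0,0),.24],down(YAW+np.pi/2)))
E
```

```text
time: 23.07
position: [0.4522, 0.2762, 0.0204]
tool_rot: [-1.8, -2.574, -0.001]
ft_force: [-0.3, 0.2, 0.1]
grip_width: 0.919
grip_force: 0.0
time: 23.65
position: [0.4518, 0.2768, 0.0204]
tool_rot: [-1.798, -2.575, -0.001]
ft_force: [-0.6, -0.4, 5.3]
grip_width: 0.684
grip_force: 30.0
[0.4518278  0.27680856 0.02039325]
(array([-0.228 ,  0.026 , -0.2199]), array([ 4.000e-02, -5.000e-02, -5.385e+01]))
```

```bash
python3 -m handwheel '[{"x":0,"y":0,"z":-0.02,"wx":0,"wy":0,"wz":0},{"x":0,"y":0,"z":-0.06,"wx":0,"wy":0,"wz":0},{"x":0,"y":0,"z":-0.1,"wx":0,"wy":0,"wz":0},{"x":0,"y":0,"z":-0.14,"wx":0,"wy":0,"wz":0},{"x":0,"y":0,"z":-0.18,"wx":0,"wy":0,"wz":0},{"x":0,"y":0,"z":-0.22,"wx":0,"wy":0,"wz":0},{"x":-0.04,"y":0.005,"z":-0.22,"wx":0,"wy":0,"wz":-7},{"x":-0.08,"y":0.01,"z":-0.22,"wx":0,"wy":0,"wz":-14},{"x":-0.12,"y":0.015,"z":-0.22,"wx":0,"wy":0,"wz":-21},{"x":-0.16,"y":0.02,"z":-0.22,"wx":0,"wy":0,"wz":-28}]'
python3 - <<'E'
from h import *
print(rel([*D(-.0014,0),.24],down(YAW+np.pi/2)))
E
```

```text
time: 24.48
position: [0.5228, 0.1373, 0.2396]
tool_rot: [-1.144, -2.925, 0.0]
ft_force: [0.8, 0.3, -1.8]
grip_width: 0.682
grip_force: 30.0
(array([-0.0669, -0.0273, -0.0004]), array([-2.000e-02, -2.000e-02, -2.671e+01]))
```

```bash
python3 -m handwheel '[{"x":-0.067,"y":-0.027,"z":0,"wx":0,"wy":0,"wz":-26.7},{"x":-0.067,"y":-0.027,"z":0,"wx":0,"wy":0,"wz":-26.7},{"x":-0.067,"y":-0.027,"z":0,"wx":0,"wy":0,"wz":-26.7},{"x":-0.067,"y":-0.027,"z":0,"wx":0,"wy":0,"wz":-26.7},{"x":-0.067,"y":-0.027,"z":0,"wx":0,"wy":0,"wz":-26.7},{"x":-0.067,"y":-0.027,"z":0,"wx":0,"wy":0,"wz":-26.7}]'
python3 -m handwheel '[{"x":0,"y":0,"z":0,"wx":0,"wy":0,"wz":0},{"x":0,"y":0,"z":0,"wx":0,"wy":0,"wz":0},{"x":0,"y":0,"z":0,"wx":0,"wy":0,"wz":0}]' |grep pos
python3 - <<'E'
from h import *
print(rel([*D(-.0014,0),.18],down(YAW+np.pi/2)))
t=snap("side","s14");q=w2px(t,[np.r_[D(0,0),.175]])[0].astype(int)
cv2.imwrite("pics/c14.png",cv2.resize(t["image"][q[1]-60:q[1]+60,q[0]-75:q[0]+75,::-1],None,fx=5,fy=5,interpolation=cv2.INTER_CUBIC))
E
```

```text
time: 24.98
position: [0.5527, 0.0731, 0.2389]
tool_rot: [-0.452, -3.106, -0.002]
ft_force: [-0.2, -0.0, -1.1]
grip_width: 0.683
grip_force: 30.0
position: [0.553, 0.0735, 0.2395]
(array([-0.001 , -0.0014,  0.0595]), array([ 0.01, -0.06, -0.44]))
```

```bash
python3 -m handwheel '[{"x":-0.001,"y":-0.0014,"z":0.015,"wx":0,"wy":0,"wz":-0.4},{"x":-0.001,"y":-0.0014,"z":0.03,"wx":0,"wy":0,"wz":-0.4},{"x":-0.001,"y":-0.0014,"z":0.038,"wx":0,"wy":0,"wz":-0.4},{"x":-0.001,"y":-0.0014,"z":0.043,"wx":0,"wy":0,"wz":-0.4},{"x":-0.001,"y":-0.0014,"z":0.047,"wx":0,"wy":0,"wz":-0.4},{"x":-0.001,"y":-0.0014,"z":0.05,"wx":0,"wy":0,"wz":-0.4},{"x":-0.001,"y":-0.0014,"z":0.05,"wx":0,"wy":0,"wz":-0.4}]'
python3 - <<'E'
from h import *
print(rel([*D(-.0014,0),.18],down(YAW+np.pi/2)))
E
```

```text
time: 25.87
position: [0.5536, 0.0715, 0.1893]
tool_rot: [-0.438, -3.109, -0.001]
ft_force: [-0.1, -0.3, -0.6]
grip_width: 0.679
grip_force: 30.0
(array([0.0002, 0.0003, 0.0093]), array([ 0.03, -0.09, -0.03]))
```

```bash
python3 -m handwheel '[{"x":0,"y":0,"z":0.003,"wx":0,"wy":0,"wz":0},{"x":0,"y":0,"z":0.006,"wx":0,"wy":0,"wz":0},{"x":0,"y":0,"z":0.009,"wx":0,"wy":0,"wz":0},{"x":0,"y":0,"z":0.009,"wx":0,"wy":0,"wz":0},{"x":0,"y":0,"z":0.009,"wx":0,"wy":0,"wz":0}]'
python3 -m handwheel '[{"x":0,"y":0,"z":0,"wx":0,"wy":0,"wz":0},{"x":0,"y":0,"z":0,"wx":0,"wy":0,"wz":0},{"x":0,"y":0,"z":0,"wx":0,"wy":0,"wz":0},{"x":0,"y":0,"z":0,"wx":0,"wy":0,"wz":0},{"x":0,"y":0,"z":0,"wx":0,"wy":0,"wz":0},{"x":0,"y":0,"z":0,"wx":0,"wy":0,"wz":0},{"x":0,"y":0,"z":-0.02,"wx":0,"wy":0,"wz":0},{"x":0,"y":0,"z":-0.06,"wx":0,"wy":0,"wz":0},{"x":0,"y":0,"z":-0.07,"wx":0,"wy":0,"wz":0},{"x":0,"y":0,"z":-0.07,"wx":0,"wy":0,"wz":0}]' 0.078
python3 wlook.py c; python3 - <<'E'
from h import *
print(rel([.535,.212,.25],down(np.radians(20))))
E
```

```text
time: 26.28
position: [0.5536, 0.0713, 0.1803]
tool_rot: [-0.438, -3.109, -0.001]
ft_force: [0.7, -0.6, -0.6]
grip_width: 0.681
grip_force: 30.0
time: 27.12
position: [0.5557, 0.0722, 0.254]
tool_rot: [0.437, 3.106, 0.003]
ft_force: [1.0, 0.7, -1.3]
grip_width: 0.895
grip_force: 0.0
yellow [432, 123, 52, 53, 2139] (457, 149) [0.5715 0.2764 0.038 ] width 0.0601
red [495, 21, 54, 58, 2446] (522, 50) [0.486  0.3601 0.038 ] width 0.0598
pink [292, 0, 58, 47, 2307] (320, 15) [0.3977 0.161  0.038 ] width 0.0593
brown [252, 176, 53, 34, 1510] (278, 185) [0.5555 0.0701 0.038 ] width 0.0609
[0.55465264 0.07167877 0.25185164]
(array([0.0577, 0.1294, 0.0019]), array([1.100e-01, 5.000e-02, 5.396e+01]))
```

Brown sits on the bore floor with its lid up. Yellow is next, keeping this tool yaw.

```bash
python3 - <<'E'
from h import *
print(rel([.5713,.2773,.10],down(YAW+np.pi/2)))
E
```

```text
(array([0.0411, 0.202 , 0.1521]), array([ 0.08,  0.09, -0.04]))
```

```bash
python3 -m handwheel '[{"x":0.01,"y":0.04,"z":0,"wx":0,"wy":0,"wz":0},{"x":0.02,"y":0.08,"z":0,"wx":0,"wy":0,"wz":0},{"x":0.03,"y":0.12,"z":0,"wx":0,"wy":0,"wz":0},{"x":0.041,"y":0.16,"z":0.02,"wx":0,"wy":0,"wz":0},{"x":0.041,"y":0.202,"z":0.06,"wx":0,"wy":0,"wz":0},{"x":0.041,"y":0.202,"z":0.1,"wx":0,"wy":0,"wz":0},{"x":0.041,"y":0.202,"z":0.152,"wx":0,"wy":0,"wz":0},{"x":0.041,"y":0.202,"z":0.152,"wx":0,"wy":0,"wz":0},{"x":0.041,"y":0.202,"z":0.152,"wx":0,"wy":0,"wz":0}]' 0.08
python3 - <<'E'
from h import *
print(rel([.5713,.2773,.02],down(YAW+np.pi/2)))
E
```

```text
time: 27.92
position: [0.5652, 0.2748, 0.0906]
tool_rot: [-0.433, -3.099, 0.009]
ft_force: [-0.9, -0.5, 0.2]
grip_width: 0.917
grip_force: 0.0
(array([-0.0059,  0.0046,  0.0705]), array([-0.43, -0.64,  0.09]))
```

```bash
python3 -m handwheel '[{"x":-0.006,"y":0.0046,"z":0.01,"wx":-0.2,"wy":-0.3,"wz":0},{"x":-0.006,"y":0.0046,"z":0.03,"wx":-0.2,"wy":-0.3,"wz":0},{"x":-0.006,"y":0.0046,"z":0.05,"wx":-0.2,"wy":-0.3,"wz":0},{"x":-0.006,"y":0.0046,"z":0.063,"wx":-0.2,"wy":-0.3,"wz":0},{"x":-0.006,"y":0.0046,"z":0.069,"wx":-0.2,"wy":-0.3,"wz":0},{"x":-0.006,"y":0.0046,"z":0.07,"wx":-0.2,"wy":-0.3,"wz":0}]'
python3 - <<'E'
from h import *
print(rel([.5713,.2773,.02],down(YAW+np.pi/2)))
E
```

```text
time: 28.42
position: [0.5771, 0.2795, 0.0283]
tool_rot: [0.438, 3.107, 0.005]
ft_force: [-0.4, -0.2, -0.1]
grip_width: 0.923
grip_force: 0.0
(array([ 0.005 , -0.0037,  0.0083]), array([ 0.23,  0.21, -0.06]))
```

```bash
python3 -m handwheel '[{"x":0.005,"y":-0.0037,"z":0.0,"wx":0.2,"wy":0.2,"wz":0},{"x":0.005,"y":-0.0037,"z":0.0,"wx":0.2,"wy":0.2,"wz":0},{"x":0.005,"y":-0.0037,"z":0.005,"wx":0.2,"wy":0.2,"wz":0},{"x":0.005,"y":-0.0037,"z":0.008,"wx":0.2,"wy":0.2,"wz":0},{"x":0.005,"y":-0.0037,"z":0.008,"wx":0.2,"wy":0.2,"wz":0},{"x":0.005,"y":-0.0037,"z":0.008,"wx":0.2,"wy":0.2,"wz":0}]'
python3 - <<'E'
from h import *
print(rel([.5713,.2773,.02],down(YAW+np.pi/2)))
E
```

```text
time: 28.92
position: [0.5711, 0.2775, 0.0205]
tool_rot: [0.438, 3.11, 0.001]
ft_force: [-0.0, 0.6, -0.0]
grip_width: 0.92
grip_force: 0.0
(array([-0.0002, -0.0002,  0.0005]), array([ 0.03,  0.02, -0.04]))
```

```bash
python3 -m handwheel '[{"x":0,"y":0,"z":0,"wx":0,"wy":0,"wz":0},{"x":0,"y":0,"z":0,"wx":0,"wy":0,"wz":0},{"x":0,"y":0,"z":0,"wx":0,"wy":0,"wz":0},{"x":0,"y":0,"z":0,"wx":0,"wy":0,"wz":0},{"x":0,"y":0,"z":0,"wx":0,"wy":0,"wz":0},{"x":0,"y":0,"z":0,"wx":0,"wy":0,"wz":0},{"x":0,"y":0,"z":0,"wx":0,"wy":0,"wz":0}]' 0.04 30
python3 -m handwheel '[{"x":0,"y":0,"z":-0.02,"wx":0,"wy":0,"wz":0},{"x":0,"y":0,"z":-0.06,"wx":0,"wy":0,"wz":0},{"x":0,"y":0,"z":-0.1,"wx":0,"wy":0,"wz":0},{"x":0,"y":0,"z":-0.14,"wx":0,"wy":0,"wz":0},{"x":0,"y":0,"z":-0.18,"wx":0,"wy":0,"wz":0},{"x":0,"y":0,"z":-0.22,"wx":0,"wy":0,"wz":0},{"x":0,"y":0,"z":-0.22,"wx":0,"wy":0,"wz":0},{"x":0,"y":0,"z":-0.22,"wx":0,"wy":0,"wz":0}]'
python3 - <<'E'
from h import *
print(rel([*D(0,0),.24],down(YAW+np.pi/2)))
E
```

```text
time: 29.5
position: [0.5712, 0.2777, 0.0207]
tool_rot: [0.438, 3.11, 0.001]
ft_force: [0.3, -0.5, -0.5]
grip_width: 0.683
grip_force: 30.0
time: 30.17
position: [0.5718, 0.2786, 0.2432]
tool_rot: [0.437, 3.106, 0.005]
ft_force: [0.0, -0.1, -2.3]
grip_width: 0.682
grip_force: 30.0
(array([-0.0408, -0.2037,  0.0026]), array([ 0.2 ,  0.23, -0.03]))
```

```bash
python3 -m handwheel '[{"x":-0.041,"y":-0.204,"z":0.0,"wx":0.1,"wy":0.1,"wz":0},{"x":-0.041,"y":-0.204,"z":0.0,"wx":0.1,"wy":0.1,"wz":0},{"x":-0.041,"y":-0.204,"z":0.0,"wx":0.1,"wy":0.1,"wz":0},{"x":-0.041,"y":-0.204,"z":0.0,"wx":0.1,"wy":0.1,"wz":0},{"x":-0.041,"y":-0.204,"z":0.0,"wx":0.1,"wy":0.1,"wz":0},{"x":-0.041,"y":-0.204,"z":0.0,"wx":0.1,"wy":0.1,"wz":0},{"x":-0.041,"y":-0.204,"z":0.0,"wx":0.1,"wy":0.1,"wz":0},{"x":-0.041,"y":-0.204,"z":0.0,"wx":0.1,"wy":0.1,"wz":0},{"x":-0.041,"y":-0.204,"z":0.0,"wx":0.1,"wy":0.1,"wz":0}]'
python3 -m handwheel '[{"x":0,"y":0,"z":0,"wx":0,"wy":0,"wz":0},{"x":0,"y":0,"z":0,"wx":0,"wy":0,"wz":0}]' |grep pos
python3 - <<'E'
from h import *
print(rel([*D(0,0),.19],down(YAW+np.pi/2)))
E
```

```text
time: 30.92
position: [0.5533, 0.072, 0.2397]
tool_rot: [-0.433, -3.108, 0.0]
ft_force: [0.3, 0.3, -0.2]
grip_width: 0.685
grip_force: 30.0
position: [0.5537, 0.0722, 0.2403]
(array([-0.0013, -0.0003,  0.0503]), array([-0.04, -0.11,  0.17]))
```

```bash
python3 -m handwheel '[{"x":-0.0013,"y":0,"z":0.015,"wx":0,"wy":0,"wz":0.2},{"x":-0.0013,"y":0,"z":0.03,"wx":0,"wy":0,"wz":0.2},{"x":-0.0013,"y":0,"z":0.038,"wx":0,"wy":0,"wz":0.2},{"x":-0.0013,"y":0,"z":0.043,"wx":0,"wy":0,"wz":0.2},{"x":-0.0013,"y":0,"z":0.047,"wx":0,"wy":0,"wz":0.2},{"x":-0.0013,"y":0,"z":0.05,"wx":0,"wy":0,"wz":0.2},{"x":-0.0013,"y":0,"z":0.05,"wx":0,"wy":0,"wz":0.2}]'
python3 - <<'E'
from h import *
print(rel([*D(0,0),.18],down(YAW+np.pi/2)))
E
```

```text
time: 31.67
position: [0.5551, 0.07, 0.1903]
tool_rot: [-0.443, -3.109, 0.001]
ft_force: [0.3, -0.2, -1.1]
grip_width: 0.682
grip_force: 30.0
(array([0.0007, 0.0014, 0.0103]), array([-0.06, -0.09, -0.21]))
```

```bash
python3 -m handwheel '[{"x":0,"y":0.001,"z":0.003,"wx":0,"wy":0,"wz":-0.2},{"x":0,"y":0.001,"z":0.006,"wx":0,"wy":0,"wz":-0.2},{"x":0,"y":0.001,"z":0.01,"wx":0,"wy":0,"wz":-0.2},{"x":0,"y":0.001,"z":0.01,"wx":0,"wy":0,"wz":-0.2},{"x":0,"y":0.001,"z":0.01,"wx":0,"wy":0,"wz":-0.2}]'
python3 -m handwheel '[{"x":0,"y":0,"z":0,"wx":0,"wy":0,"wz":0},{"x":0,"y":0,"z":0,"wx":0,"wy":0,"wz":0},{"x":0,"y":0,"z":0,"wx":0,"wy":0,"wz":0},{"x":0,"y":0,"z":0,"wx":0,"wy":0,"wz":0},{"x":0,"y":0,"z":0,"wx":0,"wy":0,"wz":0},{"x":0,"y":0,"z":0,"wx":0,"wy":0,"wz":0},{"x":0,"y":0,"z":-0.02,"wx":0,"wy":0,"wz":0},{"x":0,"y":0,"z":-0.06,"wx":0,"wy":0,"wz":0},{"x":0,"y":0,"z":-0.07,"wx":0,"wy":0,"wz":0},{"x":0,"y":0,"z":-0.07,"wx":0,"wy":0,"wz":0}]' 0.078
python3 wlook.py d; python3 - <<'E'
from h import *
print(rel([.4858,.3605,.10],down(YAW+np.pi/2)))
E
```

```text
time: 32.08
position: [0.5553, 0.0706, 0.1803]
tool_rot: [-0.438, -3.109, 0.002]
ft_force: [-0.5, -0.6, -0.6]
grip_width: 0.683
grip_force: 30.0
time: 32.92
position: [0.5576, 0.0717, 0.254]
tool_rot: [0.437, 3.106, 0.001]
ft_force: [-0.4, 0.1, 0.3]
grip_width: 0.894
grip_force: 0.0
yellow [254, 172, 60, 50, 2459] (283, 194) [0.5689 0.0725 0.038 ] width 0.0695
red [496, 19, 54, 59, 2465] (522, 47) [0.4859 0.3602 0.038 ] width 0.0597
pink [292, 0, 59, 45, 2209] (321, 13) [0.398 0.161 0.038] width 0.0602
[0.55650106 0.0710991  0.25185269]
(array([0.1482, 0.2587, 0.1515]), array([-0.02,  0.09, -0.04]))
```

Yellow is in with its lid up. Red is next.

```bash
python3 -m handwheel '[{"x":0.148,"y":0.259,"z":0.0,"wx":0,"wy":0,"wz":0},{"x":0.148,"y":0.259,"z":0.0,"wx":0,"wy":0,"wz":0},{"x":0.148,"y":0.259,"z":0.0,"wx":0,"wy":0,"wz":0},{"x":0.148,"y":0.259,"z":0.0,"wx":0,"wy":0,"wz":0},{"x":0.148,"y":0.259,"z":0.0,"wx":0,"wy":0,"wz":0},{"x":0.148,"y":0.259,"z":0.0,"wx":0,"wy":0,"wz":0},{"x":0.148,"y":0.259,"z":0.0,"wx":0,"wy":0,"wz":0},{"x":0.148,"y":0.259,"z":0.04,"wx":0,"wy":0,"wz":0},{"x":0.148,"y":0.259,"z":0.08,"wx":0,"wy":0,"wz":0},{"x":0.148,"y":0.259,"z":0.12,"wx":0,"wy":0,"wz":0}]' 0.08
python3 -m handwheel '[{"x":0,"y":0,"z":0,"wx":0,"wy":0,"wz":0},{"x":0,"y":0,"z":0,"wx":0,"wy":0,"wz":0},{"x":0,"y":0,"z":0,"wx":0,"wy":0,"wz":0}]' |grep pos
python3 - <<'E'
from h import *
print(rel([.4858,.3605,.02],down(YAW+np.pi/2)))
E
```

```text
time: 33.8
position: [0.483, 0.3619, 0.1278]
tool_rot: [-0.432, -3.11, 0.002]
ft_force: [1.8, -1.4, -0.5]
grip_width: 0.918
grip_force: 0.0
position: [0.4851, 0.3611, 0.1318]
(array([-0.0009, -0.0004,  0.1118]), array([ 0.02, -0.06, -0.04]))
```

```bash
python3 -m handwheel '[{"x":-0.001,"y":0,"z":0.04,"wx":0,"wy":0,"wz":0},{"x":-0.001,"y":0,"z":0.07,"wx":0,"wy":0,"wz":0},{"x":-0.001,"y":0,"z":0.09,"wx":0,"wy":0,"wz":0},{"x":-0.001,"y":0,"z":0.102,"wx":0,"wy":0,"wz":0},{"x":-0.001,"y":0,"z":0.109,"wx":0,"wy":0,"wz":0},{"x":-0.001,"y":0,"z":0.1115,"wx":0,"wy":0,"wz":0},{"x":-0.001,"y":0,"z":0.1115,"wx":0,"wy":0,"wz":0},{"x":-0.001,"y":0,"z":0.1115,"wx":0,"wy":0,"wz":0}]'
python3 -m handwheel '[{"x":0,"y":0,"z":0,"wx":0,"wy":0,"wz":0},{"x":0,"y":0,"z":0,"wx":0,"wy":0,"wz":0},{"x":0,"y":0,"z":0,"wx":0,"wy":0,"wz":0},{"x":0,"y":0,"z":0,"wx":0,"wy":0,"wz":0},{"x":0,"y":0,"z":0,"wx":0,"wy":0,"wz":0},{"x":0,"y":0,"z":0,"wx":0,"wy":0,"wz":0},{"x":0,"y":0,"z":0,"wx":0,"wy":0,"wz":0}]' 0.04 30
python3 -m handwheel '[{"x":0,"y":0,"z":-0.02,"wx":0,"wy":0,"wz":0},{"x":0,"y":0,"z":-0.06,"wx":0,"wy":0,"wz":0},{"x":0,"y":0,"z":-0.1,"wx":0,"wy":0,"wz":0},{"x":0,"y":0,"z":-0.14,"wx":0,"wy":0,"wz":0},{"x":0,"y":0,"z":-0.18,"wx":0,"wy":0,"wz":0},{"x":0,"y":0,"z":-0.22,"wx":0,"wy":0,"wz":0},{"x":0,"y":0,"z":-0.22,"wx":0,"wy":0,"wz":0},{"x":0,"y":0,"z":-0.22,"wx":0,"wy":0,"wz":0}]'
python3 - <<'E'
from h import *
print(rel([*D(0,0),.24],down(YAW+np.pi/2)))
E
```

```text
time: 34.72
position: [0.4864, 0.361, 0.0206]
tool_rot: [0.438, 3.11, 0.002]
ft_force: [0.2, -0.3, 0.7]
grip_width: 0.919
grip_force: 0.0
time: 35.3
position: [0.4857, 0.3603, 0.0193]
tool_rot: [-0.438, -3.11, 0.001]
ft_force: [-0.7, -0.8, 3.9]
grip_width: 0.68
grip_force: 30.0
time: 35.97
position: [0.4865, 0.3613, 0.2411]
tool_rot: [0.438, 3.109, 0.003]
ft_force: [-0.5, -0.7, -1.7]
grip_width: 0.682
grip_force: 30.0
(array([-0.1457, -0.2597,  0.0008]), array([ 0.11,  0.09, -0.04]))
```

```bash
python3 -m handwheel '[{"x":-0.146,"y":-0.26,"z":0.0,"wx":0.1,"wy":0.1,"wz":0},{"x":-0.146,"y":-0.26,"z":0.0,"wx":0.1,"wy":0.1,"wz":0},{"x":-0.146,"y":-0.26,"z":0.0,"wx":0.1,"wy":0.1,"wz":0},{"x":-0.146,"y":-0.26,"z":0.0,"wx":0.1,"wy":0.1,"wz":0},{"x":-0.146,"y":-0.26,"z":0.0,"wx":0.1,"wy":0.1,"wz":0},{"x":-0.146,"y":-0.26,"z":0.0,"wx":0.1,"wy":0.1,"wz":0},{"x":-0.146,"y":-0.26,"z":0.0,"wx":0.1,"wy":0.1,"wz":0},{"x":-0.146,"y":-0.26,"z":0.0,"wx":0.1,"wy":0.1,"wz":0},{"x":-0.146,"y":-0.26,"z":0.0,"wx":0.1,"wy":0.1,"wz":0},{"x":-0.146,"y":-0.26,"z":0.0,"wx":0.1,"wy":0.1,"wz":0}]'
python3 -m handwheel '[{"x":0,"y":0,"z":0,"wx":0,"wy":0,"wz":0},{"x":0,"y":0,"z":0,"wx":0,"wy":0,"wz":0},{"x":0,"y":0,"z":0,"wx":0,"wy":0,"wz":0}]' |grep pos
python3 - <<'E'
from h import *
print(rel([*D(0,0),.19],down(YAW+np.pi/2)))
E
```

```text
time: 36.8
position: [0.5534, 0.0692, 0.2372]
tool_rot: [-0.44, -3.104, 0.003]
ft_force: [-0.1, 0.3, -0.6]
grip_width: 0.683
grip_force: 30.0
position: [0.5538, 0.0719, 0.2388]
(array([-0.0013,  0.0001,  0.0488]), array([-0.16, -0.2 ,  0.14]))
```

```bash
python3 -m handwheel '[{"x":-0.0013,"y":0,"z":0.015,"wx":-0.1,"wy":-0.1,"wz":0},{"x":-0.0013,"y":0,"z":0.03,"wx":-0.1,"wy":-0.1,"wz":0},{"x":-0.0013,"y":0,"z":0.038,"wx":-0.1,"wy":-0.1,"wz":0},{"x":-0.0013,"y":0,"z":0.043,"wx":-0.1,"wy":-0.1,"wz":0},{"x":-0.0013,"y":0,"z":0.046,"wx":-0.1,"wy":-0.1,"wz":0},{"x":-0.0013,"y":0,"z":0.049,"wx":-0.1,"wy":-0.1,"wz":0},{"x":-0.0013,"y":0,"z":0.049,"wx":-0.1,"wy":-0.1,"wz":0}]'
python3 - <<'E'
from h import *
print(rel([*D(0,0),.18],down(YAW+np.pi/2)))
E
```

```text
time: 37.63
position: [0.5554, 0.0698, 0.1899]
tool_rot: [-0.437, -3.109, 0.001]
ft_force: [0.4, -0.1, -0.5]
grip_width: 0.683
grip_force: 30.0
(array([0.001 , 0.0015, 0.0099]), array([-0.06, -0.08, -0.01]))
```

```bash
python3 -m handwheel '[{"x":0.001,"y":0.001,"z":0.003,"wx":0,"wy":0,"wz":0},{"x":0.001,"y":0.001,"z":0.006,"wx":0,"wy":0,"wz":0},{"x":0.001,"y":0.001,"z":0.01,"wx":0,"wy":0,"wz":0},{"x":0.001,"y":0.001,"z":0.01,"wx":0,"wy":0,"wz":0},{"x":0.001,"y":0.001,"z":0.01,"wx":0,"wy":0,"wz":0}]'
python3 -m handwheel '[{"x":0,"y":0,"z":0,"wx":0,"wy":0,"wz":0},{"x":0,"y":0,"z":0,"wx":0,"wy":0,"wz":0},{"x":0,"y":0,"z":0,"wx":0,"wy":0,"wz":0},{"x":0,"y":0,"z":0,"wx":0,"wy":0,"wz":0},{"x":0,"y":0,"z":0,"wx":0,"wy":0,"wz":0},{"x":0,"y":0,"z":0,"wx":0,"wy":0,"wz":0},{"x":0,"y":0,"z":-0.02,"wx":0,"wy":0,"wz":0},{"x":0,"y":0,"z":-0.06,"wx":0,"wy":0,"wz":0},{"x":0,"y":0,"z":-0.1,"wx":0,"wy":0,"wz":0},{"x":0,"y":0,"z":-0.12,"wx":0,"wy":0,"wz":0}]' 0.078
python3 -m handwheel '[{"x":0.04,"y":0.04,"z":0,"wx":0,"wy":0,"wz":0},{"x":0.07,"y":0.08,"z":0,"wx":0,"wy":0,"wz":0},{"x":0.1,"y":0.12,"z":0,"wx":0,"wy":0,"wz":0},{"x":0.1,"y":0.16,"z":0,"wx":0,"wy":0,"wz":0},{"x":0.1,"y":0.2,"z":0,"wx":0,"wy":0,"wz":0},{"x":0.1,"y":0.24,"z":0,"wx":0,"wy":0,"wz":0},{"x":0.1,"y":0.28,"z":0,"wx":0,"wy":0,"wz":0},{"x":0.1,"y":0.28,"z":0,"wx":0,"wy":0,"wz":0}]'
python3 - <<'E'
from h import *
t=snap("top","t20")["image"][:,:,::-1];s=snap("side","s20")["image"][:,:,::-1]
a=cv2.resize(t[120:300,210:450],(780,585))[:,:];
top=cv2.resize(t[120:300,210:450],(400,300),interpolation=cv2.INTER_CUBIC)
sd=cv2.resize(s[130:310,210:450],(400,300),interpolation=cv2.INTER_CUBIC)
zt=cv2.resize(t[175:260,225:310],(300,300),interpolation=cv2.INTER_CUBIC)
zm=cv2.resize(t[180:295,340:455],(300,300),interpolation=cv2.INTER_CUBIC)
cv2.imwrite("pics/end.png",np.vstack([np.hstack([top,zt]),np.hstack([sd,zm])]))
E
```

```text
time: 38.05
position: [0.5545, 0.0707, 0.1798]
tool_rot: [-0.438, -3.109, 0.002]
ft_force: [0.3, 0.0, -0.4]
grip_width: 0.684
grip_force: 30.0
time: 38.88
position: [0.5561, 0.0718, 0.3044]
tool_rot: [0.437, 3.108, 0.0]
ft_force: [0.5, 0.6, 0.9]
grip_width: 0.898
grip_force: 0.0
time: 39.55
position: [0.5349, 0.373, 0.2986]
tool_rot: [-0.43, -3.108, -0.002]
ft_force: [-0.7, -0.9, 0.5]
grip_width: 0.896
grip_force: 0.0
```

View pics/end.png

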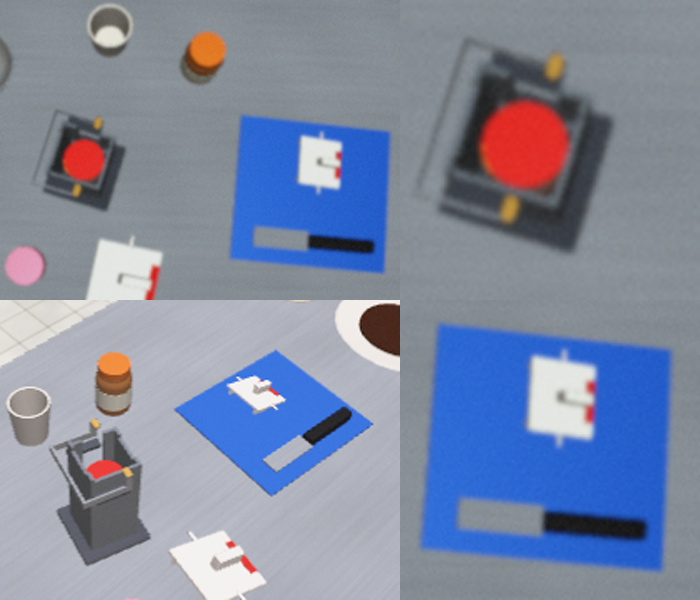

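The picture shows the red lid level in the bore at (525,145), and the cover (560,400) and knife (550,520) fully on the mat. The bystanders and look-alikes are untouched, so I hand the job in.

```bash
python3 -c "
from bench import ctrl
print(ctrl.close_job())"
```

```text
the job is handed in; nothing more can be done
None
```

The job is handed in: I levered the cover up with the knife, laid cover and knife on the blue mat, and loaded brown, yellow and red in that order, lids up (there was no green tin).

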